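Transfer a loaded specimen tray onto the cold carriage

ROBOT

A 6-joint arm with a two-finger parallel gripper is mounted at the origin on the work surface. World frame = base frame: x ahead of the robot, y to its left, z up, the work surface at z = 0. Lengths are in m, angles in rad, forces in N, time in s.
With the tool pointing down it reaches from about 0.375 to 0.9 m from the base axis. Payload 3.1 kg.
Tool frame: the origin (TCP) lies on the centre line of the jaws, within the pads' length; the fingertips stand 11 mm ahead of it and the grasp point (between the pads) lies 8 mm behind it (arm.tips_ahead is the distance from the TCP to the fingertips, in m); z points along the fingers, x is the direction in which the jaws open and shut, and the axes are right-handed (so a half turn about z gives the same grasp; the last joint's range is limited). The gripper opens to 85 mm and grips with 20 to 120 N. Pads are 22 mm wide; open, the fingers measure 114 mm over their backs; the gripper's body (76 mm by 85 mm) begins 54 mm behind the grasp point. The pads swing forward as they close: fully open they stand 13 mm farther back than shut.
Start: joints at [0.957, 0.527, 1.433, -0, 1.181, -0.178], TCP at [0.264, 0.567, 0.221] pointing down, gripper open.
Joint ranges: [-3.08, 3.08], [-0.75, 2.2], [0.22, 2.44], [-1.43, 4.57], [0, 2.65], [-2.85, 2.85]. Speed limits (rad/s): [2.79, 2.79, 3.14, 3.14, 3.14, 3.14].

INTERFACE

Orientations are given as a rotation vector (axis times angle).
In Python, from station import arm, vision, job_done gives the robot as it stands. The module is installed in compiled form; this text tells all that it offers.
- The arm moves only by the tool step_arm, never from a script. Its argument "commands" is a list of rows, each a list of 5 numbers: the shift along the world's x, y, z in cm, then the turn about the world's z in degrees, then the finger opening in cm, from 0 to 8.54. A call has 1 to 10 rows; each row is the pose to reach, as a shift and turn from the pose commanded when the call began; what a row does not reach only later rows make up. A row lasts 1/8 s, in which the tool goes at most 62.5 mm and 10.7 degrees, less where a joint would pass 70% of its speed; a pose out of reach is approached as far as the arm can. A call with a gripper value outside its range is refused whole. The fingers move at their own pace and stop on an object; "force" is the grip in N (left out, the last holds). Time passes only in rows, so rows that repeat a pose let the fingers close. It gives the time, the measured TCP pose, the force and the opening at its end, in the units of the state.
- arm.get_obs(): the state, without advancing time (a new reading comes with each control period).
- vision.snapshot(name): name is "side" or "top"; returns a dict with "color" (420x560x3 uint8, red, green, blue), "intrinsics" (3x3 intrinsics, pixels), "extrinsics" (4x4, takes a point from camera to world coordinates). Camera axes: x right, y down, z forward; pixel columns grow to the right and rows downward; lengths in m; the calibration is good to about 2 mm. A picture is of the moment at which its call begins. There is no depth.
- job_done(): hands the job in, once; it reports no verdict.
The state is a dict: "time": time; "qpos": joint angles; "qd": joint speeds; "joint_efforts": joint torques, N m; "ee_pos": TCP position; "tcp_rot": TCP orientation; "force": force on the tool from outside, world axes, zero at the start; "moment": the same for the moment, N m; "finger_gap": opening from 0.0 (shut) to 1.0 (fully open).
Only numpy, scipy, OpenCV 4.12 (cv2) and the standard library are available. Lean on these libraries where they do the work, as an engineer would, in place of code of your own. Each camera call takes 0.05 s, during which the arm holds its last target.

TASK

Put every orange and yellow specimen box upright and flat into the blue tray on the deck, and wind the handwheel until the carriage is hard up against its stop nearest the deck. Then push the tray, without lifting it and without letting it tip or sag into the gap, across onto the carriage, squarely against the carriage's end fence. Finally wind the carriage with the loaded tray fully back to its other stop; leave the bottle, the jar and the brush dish where they are.

Things in the scene. Friction and masses are not known exactly. Their poses are not given: they have to be found in the camera images.
- deck: Fixed aluminium deck on a white plinth, 160 (x) x 210 (y) x 40 mm high, centre ahead and to the left of the robot. Origin: centre of its underside, on the table. Its -y edge (105 mm from the origin) faces the gap and, beyond that, the carriage, which lies along the deck's own -y direction with the same heading.
- tray: Loose blue open tray, 140 (x) x 180 (y) mm, floor 5 mm thick, walls 5 mm thick and 18 mm high, 0.5 kg, standing on the deck. Origin: centre of its underside. An upright white grip tab rises from its rear (+y) end (see tray_tab). The inside takes four boxes in two rows of two, with their long sides along the tray's y.
- tray_tab (a point): Middle of the top edge of the tray's upright white tab: 60 mm wide (tray x), 12 mm thick (tray y), reaching from the tray floor to 64 mm above the tray's underside; it stands 84 mm from the tray's origin towards +y. The top 28 mm stand clear above the lids of loaded boxes and can be pinched from above across its thickness, or pushed.
- carriage_seat (a point): Point on the carriage's top face where the tray's origin comes when the tray is centred and touches the fence. The carriage plate is 165 (x) x 195 (y) mm, top 38.5 mm above the table (1.5 mm lower than the deck's). A dark fence 20 mm high stands across its far (-y) end, its face 90 mm from this point. Moves with the carriage; its axes are parallel to the deck's and -y points from deck to fence.
- carriage (a joint): Slide of the carriage, m. 0 = touching the red stop nearest the deck (the gap is then 40 to 60 mm wide), 0.080 = touching the red stop farthest from the deck; grows as it moves away from the deck. Driven only by the handwheel, 40 mm a turn; it holds where it is left and does not creep under pushes below 25 N.
- wheel (a joint): Turn of the handwheel, rad. 0 = carriage at the stop nearest the deck, 12.57 (two turns) = at the far stop; hard stops at both. Grows anticlockwise seen from above, so clockwise brings the carriage to the deck and anticlockwise takes it away.
- wheel_axis (a point): Point on the vertical axis of the black handwheel (120 mm across) in the plane of its top face, 87 mm above the table. The wheel stands on a pillar in front of the carriage, towards the robot. Turning takes about 5 N at the knob.
- knob_top (a point): Centre of the top of the orange crank knob on the wheel: an upright free-spinning cylinder 20 mm across, 34 mm tall, 45 mm from the wheel's axis, its top 123 mm above the table, its foot 2 mm above the wheel's top face.
- bottle: Bystander: small loose amber bottle, 44 mm across, 110 mm tall, beyond the tab end of the deck. Origin: centre of its underside.
- jar: Bystander: low jar with a pink cap, 56 mm across, 55 mm tall, beside the carriage on the side away from the robot. Origin: centre of its underside.
- dish: Bystander: black shallow dish with brushes, 60 x 200 x 18 mm, beside the deck on the side away from the robot. Origin: centre of its underside.
- box0: Orange specimen box, loose, 70 (x) x 48 (y) x 26 mm high, about 0.12 kg, standing on the table between robot and deck; may be absent. Origin: centre of its underside. On its lid a grip rib in the middle, 40 mm along x, 12 mm thick (y), from 26 to 54 mm above the underside.
- box1: Yellow specimen box, loose, 70 (x) x 48 (y) x 26 mm high, about 0.12 kg, standing on the table between robot and deck; may be absent. Origin: centre of its underside. On its lid a grip rib in the middle, 40 mm along x, 12 mm thick (y), from 26 to 54 mm above the underside.
- box2: Orange specimen box, loose, 70 (x) x 48 (y) x 26 mm high, about 0.12 kg, standing on the table between robot and deck; may be absent. Origin: centre of its underside. On its lid a grip rib in the middle, 40 mm along x, 12 mm thick (y), from 26 to 54 mm above the underside.
- box3: Yellow specimen box, loose, 70 (x) x 48 (y) x 26 mm high, about 0.12 kg, standing on the table between robot and deck; may be absent. Origin: centre of its underside. On its lid a grip rib in the middle, 40 mm along x, 12 mm thick (y), from 26 to 54 mm above the underside.

How it is judged:
By the outcome, as a careful person would: the job done as asked, in the order asked, and still so for the second after the job is handed in, with the robot touching nothing.
Of box0, box1, box2, box3 only 2 to 4 are there at a start; the rules pass over those that are not, and their reading is None.
At some moment in a run one of box0, box1, box2, box3 may be knocked a few centimetres aside while the robot is not near it.
Once in a run the grip may slacken for a moment while it holds something.
It also fails if it takes over 210 s, if anything falls off the work surface, if the arm or the gripper's body presses on something with over 40 N, if the wrist force passes 120 N, or if a joint passes its speed limit or range.

## Working session

There is one attempt and no reset: what is moved stays moved. The work goes in short steps, Python scripts to look and compute and a tool call to move; the robot and the scene stay as the last step left them, time stands still between calls to the robot, and variables do not carry over. Pictures are saved under pics/ and viewed, and the job is handed in when it is done.

Besides the shell and the picture viewer there is one more tool, called in YAML: its name, and indented under it one key for each argument. step_arm: Moves the arm, as the interface text tells. Its arguments: {"type":"object","properties":{"commands":{"type":"array","items":{"type":"array","items":{"type":"number"}}},"force":{"type":"number"}},"required":["commands"]}

```bash
mkdir -p pics; cat > h.py <<'E'
import numpy as np, cv2
from station import arm, vision
def snap(n,f):
    s=vision.snapshot(n); cv2.imwrite('pics/'+f,s['color'][:,:,::-1]); return s
def ray(s,u,v):
    K=s['intrinsics'];T=s['extrinsics']
    d=T[:3,:3]@np.linalg.inv(K)@np.array([u,v,1.]); return T[:3,3],d
def onz(s,u,v,z):
    o,d=ray(s,u,v); return o+d*(z-o[2])/d[2]
def proj(s,p):
    T=np.linalg.inv(s['extrinsics']); c=T[:3,:3]@np.array(p)+T[:3,3]; c=s['intrinsics']@c; return c[:2]/c[2]
E
python3 - <<'E'
from h import *
np.set_printoptions(precision=4,suppress=True)
for n in('top','side'):
    s=snap(n,n+'0.png'); print(n,s['intrinsics'],s['extrinsics'])
o=arm.get_obs(); print(o)
print(arm.tips_ahead)
E
```

```text
top [[394.7312   0.     277.4024]
 [  0.     394.7312 212.414 ]
 [  0.       0.       1.    ]] [[ 0.0055 -0.9877  0.1564  0.4483]
 [-0.9991 -0.012  -0.0408  0.0947]
 [ 0.0422 -0.156  -0.9868  1.0377]
 [ 0.      0.      0.      1.    ]]
side [[415.6715   0.     280.7337]
 [  0.     415.6715 210.3061]
 [  0.       0.       1.    ]] [[ 0.9216 -0.265   0.2836  0.3395]
 [-0.3881 -0.6155  0.686  -0.5874]
 [-0.0073 -0.7423 -0.6701  0.7544]
 [ 0.      0.      0.      1.    ]]
{'time': 0.1, 'qpos': array([ 0.9565,  0.5284,  1.4338,  0.    ,  1.1814, -0.1785]), 'qd': array([ 0.0012, -0.0036, -0.0033,  0.0002, -0.0013,  0.0001]), 'joint_efforts': array([ -0.0003, -44.3304, -17.8586,  -0.0003,   0.0039,   0.    ]), 'ee_pos': array([0.2634, 0.566 , 0.2203]), 'tcp_rot': array([ 2.6485,  1.6882, -0.0029]), 'force': array([0.6362, 0.8344, 0.0074]), 'moment': array([ 0.0157, -0.0017,  0.0065]), 'finger_gap': 0.9982578361248131}
0.011
```

View pics/top0.png

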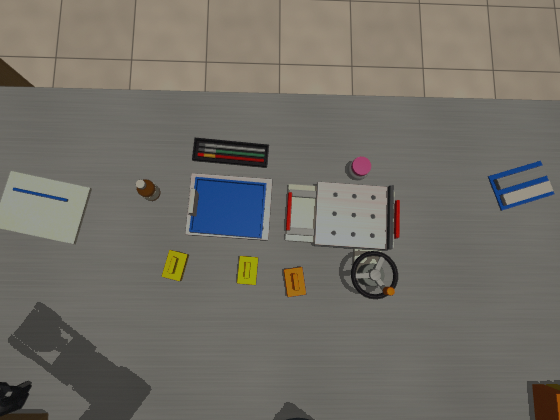

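View pics/side0.png

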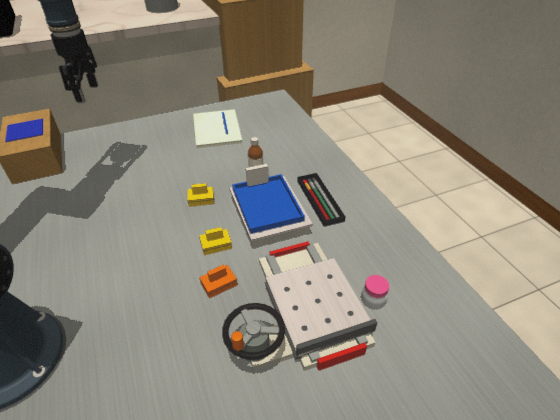

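```bash
cat > m.py <<'E'
from h import *
np.set_printoptions(precision=4,suppress=True)
def masks(s):
    hsv=cv2.cvtColor(s['color'],cv2.COLOR_RGB2HSV)
    return dict(yel=cv2.inRange(hsv,(24,120,60),(36,255,255)),ora=cv2.inRange(hsv,(6,150,90),(20,255,255)),
      blue=cv2.inRange(hsv,(105,120,60),(125,255,255)),red=cv2.inRange(hsv,(0,170,90),(4,255,255)),pink=cv2.inRange(hsv,(155,120,90),(175,255,255)))
def blobs(s,name,z,amin=25):
    m=masks(s)[name]; cs,_=cv2.findContours(m,cv2.RETR_EXTERNAL,cv2.CHAIN_APPROX_NONE); out=[]
    for c in cs:
        if cv2.contourArea(c)<amin: continue
        P=np.array([onz(s,*p[0],z)[:2] for p in c]).astype(np.float32)
        r=cv2.minAreaRect(P*1000); b=cv2.boxPoints(r)
        e1,e2=b[1]-b[0],b[2]-b[1]; l,w=(e1,e2) if np.linalg.norm(e1)>np.linalg.norm(e2) else (e2,e1)
        a=np.degrees(np.arctan2(l[1],l[0]))%180
        out.append((np.round(np.array(r[0])/1000,4),round(float(np.linalg.norm(l)),1),round(float(np.linalg.norm(w)),1),round(float(a),1),np.round(c.reshape(-1,2).mean(0),0),cv2.contourArea(c)))
    return out
E
python3 - <<'E'
from m import *
for v in('top','side'):
    s=vision.snapshot(v)
    for n,z in(('yel',.026),('ora',.026),('ora',.123),('blue',.045),('red',.03),('pink',.055)):
        for b in blobs(s,n,z): print(v,n,z,*b)
    if v=='top':
        im=s['color'][120:320,120:420,::-1]; cv2.imwrite('pics/z0.png',cv2.resize(im,None,fx=2.6,fy=2.6,interpolation=cv2.INTER_CUBIC))
    else:
        im=s['color'][130:370,170:410,::-1]; cv2.imwrite('pics/z1.png',cv2.resize(im,None,fx=2.5,fy=2.5,interpolation=cv2.INTER_CUBIC))
E
```

```text
top yel 0.026 [0.4609 0.129 ] 69.2 47.5 175.5 [247. 270.] 479.5
top yel 0.026 [0.4718 0.3113] 69.5 49.6 165.3 [174. 265.] 486.5
top ora 0.026 [ 0.1304 -0.6449] 58.5 7.7 173.8 [558. 406.] 40.5
top ora 0.026 [ 0.4107 -0.2365] 18.3 17.5 90.2 [390. 291.] 39.5
top ora 0.026 [0.4323 0.0088] 69.2 47.0 8.0 [294. 281.] 474.5
top ora 0.026 [0.7585 0.2343] 31.5 8.2 91.1 [209. 155.] 25.5
top ora 0.123 [ 0.1609 -0.574 ] 52.9 6.9 173.8 [558. 406.] 40.5
top ora 0.123 [ 0.4143 -0.2047] 16.5 15.8 90.2 [390. 291.] 39.5
top ora 0.123 [0.4338 0.017 ] 62.6 42.5 8.0 [294. 281.] 474.5
top ora 0.123 [0.7287 0.2209] 28.5 7.4 91.1 [209. 155.] 25.5
top blue 0.045 [0.645  0.6498] 135.4 6.3 78.4 [ 40. 194.] 85.0
top blue 0.045 [0.619  0.1797] 182.0 141.9 85.7 [228. 207.] 3692.5
top blue 0.045 [ 0.6876 -0.5903] 154.3 95.8 107.1 [519. 186.] 633.5
top red 0.03 [ 0.596  -0.2612] 98.1 8.0 177.5 [397. 219.] 88.5
top red 0.03 [0.6137 0.024 ] 97.7 8.3 176.6 [289. 211.] 82.0
top red 0.03 [0.752  0.1538] 124.2 6.5 85.4 [239. 158.] 68.5
top pink 0.055 [ 0.7307 -0.163 ] 46.2 45.8 135.1 [361. 165.] 239.5
side yel 0.026 [0.46
[... 254 characters left out ...]
 [0.4317 0.003 ] 71.7 68.0 8.3 [218. 280.] 697.5
side ora 0.026 [0.6813 0.4441] 55.5 37.4 69.2 [255. 151.] 82.0
side ora 0.123 [ 0.4113 -0.2129] 35.8 18.7 71.1 [237. 340.] 159.0
side ora 0.123 [ 0.4195 -0.0756] 62.1 58.9 8.3 [218. 280.] 697.5
side ora 0.123 [0.6357 0.3068] 48.1 32.4 69.2 [255. 151.] 82.0
side blue 0.045 [0.6206 0.1872] 197.7 143.4 85.5 [266. 203.] 2482.0
side blue 0.045 [0.0219 0.8355] 107.1 106.7 90.3 [ 24. 130.] 518.0
side red 0.03 [ 0.5941 -0.265 ] 102.9 19.9 177.1 [341. 356.] 450.5
side red 0.03 [0.6123 0.0207] 96.6 17.4 176.7 [289. 249.] 112.0
side red 0.03 [0.7477 0.1402] 126.3 7.6 85.4 [318. 204.] 56.5
side pink 0.055 [ 0.7293 -0.1667] 56.1 45.5 58.5 [377. 286.] 374.0
```

View pics/z0.png

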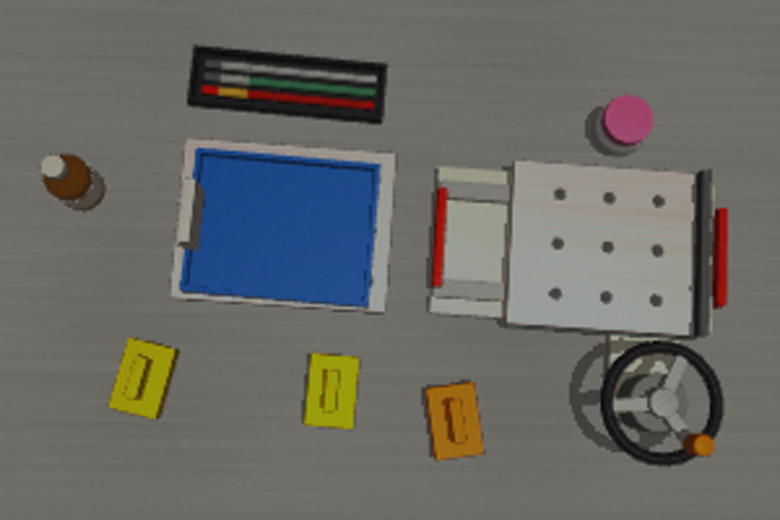

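View pics/z1.png

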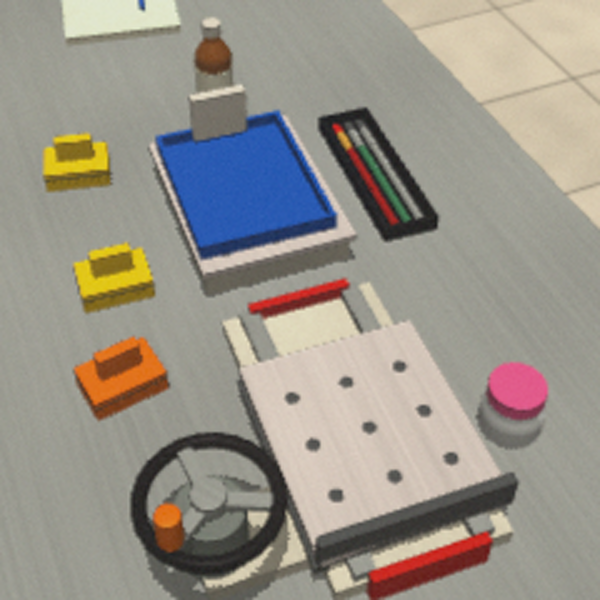

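step_arm:
  commands:
    - [4,-5,-2,3,4]
    - [8,-10,-4,6,4]
    - [12,-15,-6,8,4]
    - [16,-20,-8,10,4]
    - [20.8,-25.6,-10,10.3,4]
    - [20.8,-25.6,-10,10.3,4]
    - [20.8,-25.6,-10,10.3,4]
  force: 40

```text
time: 1.08
ee_pos: [0.4731, 0.3086, 0.1203]
tcp_rot: [-2.491, -1.914, 0.002]
force: [-0.4, -0.1, 0.5]
finger_gap: 0.469
```

```bash
python3 - <<'E'
from m import *
o=arm.get_obs(); print(o['time'],o['ee_pos'],o['tcp_rot'],o['finger_gap'],o['force'])
s=snap('top','t1.png')
for n,z in(('yel',.026),('ora',.026),('blue',.058)):
    for b in blobs(s,n,z,100): print(n,*b)
s=snap('side','s1.png')
E
```

```text
1.075 [0.4731 0.3086 0.1203] [-2.4908 -1.9141  0.002 ] 0.4688337510474685 [-0.3745 -0.063   0.4781]
yel [0.4609 0.129 ] 69.6 47.5 175.5 [247. 270.] 481.5
ora [0.4325 0.0088] 69.5 47.2 8.1 [294. 281.] 478.5
blue [0.6167 0.1786] 179.8 140.0 85.7 [228. 207.] 3694.5
blue [ 0.6845 -0.5813] 152.3 94.5 107.1 [519. 186.] 632.0
```

View pics/s1.png

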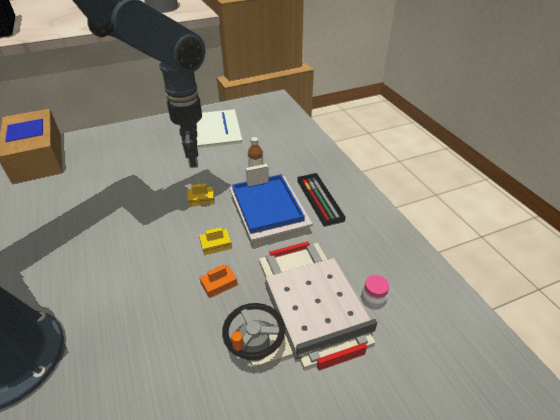

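The side view shows the gripper above the far yellow box at pixel (200,193). The tray and the other boxes haven't moved. I'll descend and grip.

step_arm:
  commands:
    - [0,0.1,-3,0,4]
    - [0,0.1,-6,0,4]
    - [0,0.1,-7.8,0,4]
    - [0,0.1,-7.8,0,4]
    - [0,0.1,-7.8,0,0.5]
    - [0,0.1,-7.8,0,0.5]
    - [0,0.1,-7.8,0,0.5]
    - [0,0.1,-7.8,0,0.5]
    - [0,0.1,-7.8,0,0.5]
  force: 40

```text
time: 2.3
ee_pos: [0.4725, 0.3119, 0.0442]
tcp_rot: [2.487, 1.919, 0.003]
force: [-0.8, 0.3, 5.9]
finger_gap: 0.065
```

step_arm:
  commands:
    - [0,0,2,0,0.5]
    - [0,0,5,0,0.5]
    - [0,0,8,0,0.5]
    - [0,0,8,0,0.5]

```text
time: 2.8
ee_pos: [0.4734, 0.3121, 0.1253]
tcp_rot: [2.486, 1.919, 0.008]
force: [-0.6, 1.1, -1.0]
finger_gap: 0.058
```

```bash
python3 - <<'E'
from m import *
o=arm.get_obs(); print(o['time'],o['ee_pos'],o['tcp_rot'],o['finger_gap'],o['force'])
s=snap('top','t2.png')
s=snap('side','s2.png')
cv2.imwrite('pics/s2z.png',cv2.resize(s['color'][80:280,140:340,::-1],None,fx=3,fy=3))
c=np.array([.6167,.1786]);a=np.radians(-4.3);R=np.array([[np.cos(a),-np.sin(a)],[np.sin(a),np.cos(a)]])
for q in((-.031,.035),(.031,.035),(-.031,-.042),(.031,-.042)): print(q,c+R@np.array(q))
E
```

```text
2.8 [0.4734 0.3121 0.1253] [2.4857 1.9187 0.0077] 0.05817744716250535 [-0.6133  1.0596 -0.9771]
(-0.031, 0.035) [0.5884 0.2158]
(0.031, 0.035) [0.6502 0.2112]
(-0.031, -0.042) [0.5826 0.139 ]
(0.031, -0.042) [0.6445 0.1344]
```

View pics/s2z.png

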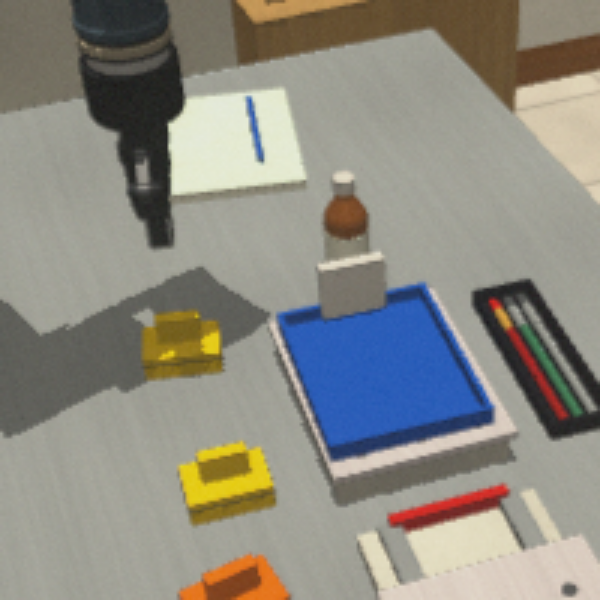

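```bash
python3 - <<'E'
from m import *
s=vision.snapshot('top')
cv2.imwrite('pics/t2z.png',cv2.resize(s['color'][180:320,100:300,::-1],None,fx=4,fy=4,interpolation=cv2.INTER_CUBIC))
for n,z in(('yel',.026),('ora',.026)):
    for b in blobs(s,n,z,40): print(n,*b)
o=arm.get_obs(); print(o['finger_gap'])
E
```

```text
yel [0.4609 0.129 ] 69.2 47.5 175.5 [247. 270.] 479.5
yel [0.4954 0.2983] 31.3 16.9 76.5 [181. 255.] 59.0
ora [ 0.1303 -0.6449] 58.8 7.7 173.8 [558. 406.] 44.0
ora [ 0.4107 -0.2365] 18.3 17.5 90.2 [390. 291.] 41.0
ora [0.4325 0.0088] 69.5 47.2 8.1 [294. 281.] 478.5
0.059189987898405946
```

View pics/t2z.png

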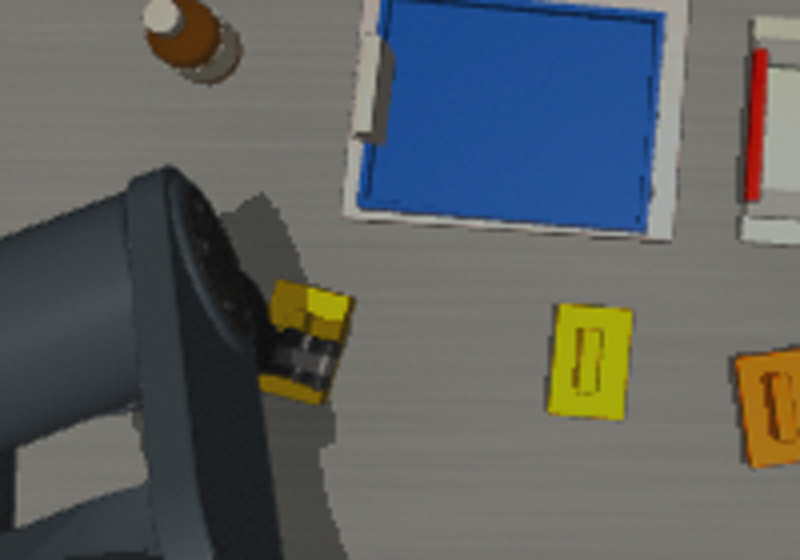

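```bash
python3 - <<'E'
from m import *
s=vision.snapshot('side')
o=arm.get_obs(); p=o['ee_pos']
for dz in (0,-.011,-.03): print(dz,proj(s,p+[0,0,dz]))
im=s['color'][130:230,150:270,::-1]; cv2.imwrite('pics/s3z.png',cv2.resize(im,None,fx=6,fy=6,interpolation=cv2.INTER_CUBIC))
E
```

```text
0 [194.6775 164.5973]
-0.011 [195.2928 168.0368]
-0.03 [196.3362 173.8688]
```

View pics/s3z.png

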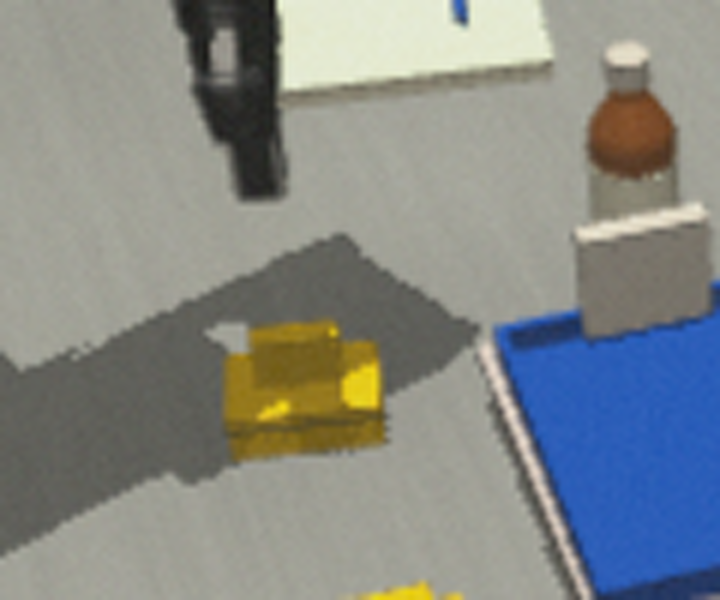

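The grip missed: the fingers shut above the box, and the tips look about 15 mm higher than expected. I'll touch the closed fingers down on the rib top (z = 54 mm) to get the true tip offset.

step_arm:
  commands:
    - [0,0,-3,0,0.3]
    - [0,0,-5,0,0.3]
    - [0,0,-5.6,0,0.3]
    - [0,0,-5.8,0,0.3]
    - [0,0,-6,0,0.3]

```text
time: 3.62
ee_pos: [0.4722, 0.3118, 0.0635]
tcp_rot: [2.487, 1.919, 0.002]
force: [0.7, 0.8, 0.5]
finger_gap: 0.036
```

step_arm:
  commands:
    - [0,0,-0.2,0,0.3]
    - [0,0,-0.4,0,0.3]
    - [0,0,-0.4,0,0.3]

```text
time: 4.0
ee_pos: [0.4718, 0.3116, 0.0593]
tcp_rot: [2.487, 1.92, 0.0]
force: [-0.0, 0.6, -0.3]
finger_gap: 0.034
```

step_arm:
  commands:
    - [0,0,-0.2,0,0.3]
    - [0,0,-0.4,0,0.3]
    - [0,0,-0.4,0,0.3]

```text
time: 4.38
ee_pos: [0.4716, 0.3115, 0.055]
tcp_rot: [-2.487, -1.92, 0.001]
force: [-0.4, 0.1, 0.2]
finger_gap: 0.036
```

step_arm:
  commands:
    - [0,0,-0.2,0,0.3]
    - [0,0,-0.4,0,0.3]
    - [0,0,-0.4,0,0.3]

```text
time: 4.75
ee_pos: [0.4716, 0.3115, 0.051]
tcp_rot: [-2.487, -1.92, 0.001]
force: [0.5, 0.7, 0.1]
finger_gap: 0.031
```

```bash
python3 - <<'E'
from m import *
s=vision.snapshot('side')
im=s['color'][130:230,150:270,::-1]; cv2.imwrite('pics/s4z.png',cv2.resize(im,None,fx=6,fy=6,interpolation=cv2.INTER_CUBIC))
E
```

```text
(no output)
```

View pics/s4z.png

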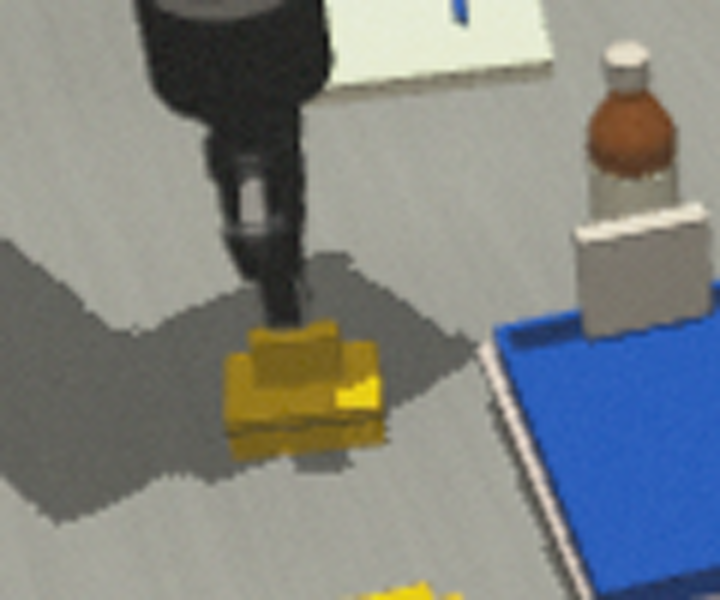

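step_arm:
  commands:
    - [0,0,-0.2,0,0.3]
    - [0,0,-0.2,0,0.3]

```text
time: 5.05
ee_pos: [0.4717, 0.3115, 0.0491]
tcp_rot: [-2.487, -1.92, 0.0]
force: [0.2, 0.2, 0.5]
finger_gap: 0.036
```

step_arm:
  commands:
    - [0,0,-0.2,0,0.3]
    - [0,0,-0.2,0,0.3]

```text
time: 5.3
ee_pos: [0.4717, 0.3115, 0.0471]
tcp_rot: [-2.487, -1.92, 0.001]
force: [0.1, -1.2, 0.3]
finger_gap: 0.037
```

step_arm:
  commands:
    - [0,0,-0.2,0,0.3]
    - [0,0,-0.2,0,0.3]

```text
time: 5.55
ee_pos: [0.4716, 0.3115, 0.045]
tcp_rot: [-2.487, -1.92, 0.001]
force: [-0.1, 0.6, 0.9]
finger_gap: 0.032
```

```bash
python3 - <<'E'
from m import *
s=vision.snapshot('side')
im=s['color'][130:230,150:270,::-1]; a=cv2.resize(im,None,fx=5,fy=5,interpolation=cv2.INTER_CUBIC)
t=vision.snapshot('top')
b=cv2.resize(t['color'][220:300,120:220,::-1],None,fx=5,fy=5,interpolation=cv2.INTER_CUBIC)
cv2.imwrite('pics/s5z.png',a);cv2.imwrite('pics/t5z.png',b)
E
```

```text
(no output)
```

View pics/s5z.png

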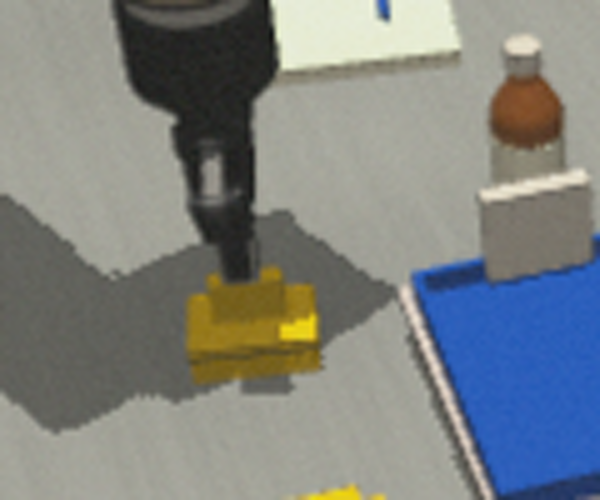

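View pics/t5z.png

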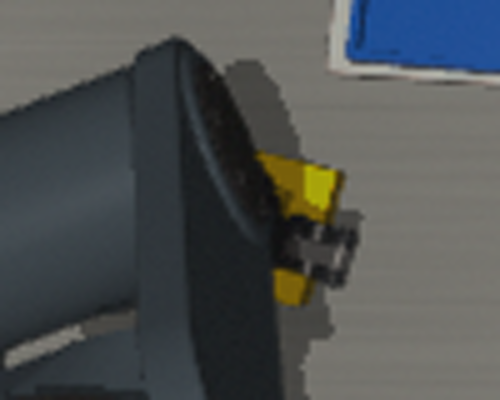

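step_arm:
  commands:
    - [0,0,-0.1,0,0.3]
    - [0,0,-0.2,0,0.3]
    - [0,0,-0.2,0,0.3]

```text
time: 6.02
ee_pos: [0.4719, 0.3116, 0.0441]
tcp_rot: [2.487, 1.92, 0.001]
force: [-1.7, -1.1, 6.1]
finger_gap: 0.039
```

step_arm:
  commands:
    - [0,0,-0.1,0,0.3]
    - [0,0,-0.2,0,0.3]
    - [0,0,-0.2,0,0.3]

```text
time: 6.4
ee_pos: [0.472, 0.3117, 0.044]
tcp_rot: [2.486, 1.92, 0.002]
force: [-4.1, -2.2, 18.4]
finger_gap: 0.041
```

Contact came at reported TCP z = 44 mm on the 54 mm rib top, so the real fingertips sit about 10 mm above the reported TCP. The image agrees: the tip is at the rib top. I'll grip 24 mm deeper than that contact.

step_arm:
  commands:
    - [0,0,1.5,0,0.3]
    - [0,0,2.5,0,3.5]
    - [0,0,2.5,0,3.5]
    - [0,0,2.5,0,3.5]
    - [0,0,2.5,0,3.5]
    - [0,0,0.5,0,3.5]
    - [0,0,-1,0,3.5]
    - [0,0,-1.9,0,3.5]
    - [0,0,-1.9,0,3.5]

```text
time: 7.52
ee_pos: [0.4712, 0.3113, 0.0213]
tcp_rot: [-2.486, -1.919, 0.003]
force: [0.0, 0.2, 0.1]
finger_gap: 0.406
```

step_arm:
  commands:
    - [0,0,0,0,0.5]
    - [0,0,0,0,0.5]
    - [0,0,0,0,0.5]
    - [0,0,0,0,0.5]
    - [0,0,0,0,0.5]
  force: 45

```text
time: 8.15
ee_pos: [0.4719, 0.3117, 0.0225]
tcp_rot: [2.487, 1.92, 0.001]
force: [-0.5, 0.3, 1.7]
finger_gap: 0.126
```

step_arm:
  commands:
    - [0,0,3,0,0.5]
    - [0,0,6,0,0.5]
    - [0,0,9,0,0.5]
    - [0,0,12,-5,0.5]
    - [0,-2,12,-15,0.5]
    - [0,-4,12,-25,0.5]
    - [2,-6,12,-35,0.5]
    - [4,-8,12,-45,0.5]
    - [6,-9,12,-55,0.5]
    - [8,-10,12,-62,0.5]

```text
time: 9.4
ee_pos: [0.552, 0.2109, 0.1419]
tcp_rot: [3.121, 0.357, -0.001]
force: [-0.1, 0.5, -0.4]
finger_gap: 0.129
```

step_arm:
  commands:
    - [4,0,0,-8,0.5]
    - [8,0,0,-17.6,0.5]
    - [9.8,-0.1,0,-17.6,0.5]
    - [9.8,-0.1,0,-17.6,0.5]
    - [9.8,-0.1,0,-17.6,0.5]

```text
time: 10.02
ee_pos: [0.648, 0.2106, 0.1415]
tcp_rot: [3.139, -0.117, -0.005]
force: [-0.9, 0.6, -1.1]
finger_gap: 0.129
```

```bash
python3 - <<'E'
from m import *
o=arm.get_obs(); print(o['time'],o['ee_pos'],o['tcp_rot'],o['finger_gap'],o['force'])
s=vision.snapshot('side')
im=s['color'][80:240,140:380,::-1]; a=cv2.resize(im,None,fx=3,fy=3,interpolation=cv2.INTER_CUBIC)
cv2.imwrite('pics/s6z.png',a)
t=vision.snapshot('top')
b=cv2.resize(t['color'][130:300,120:320,::-1],None,fx=3.5,fy=3.5,interpolation=cv2.INTER_CUBIC);cv2.imwrite('pics/t6z.png',b)
E
```

```text
10.025 [0.648  0.2106 0.1415] [ 3.139  -0.1166 -0.0046] 0.1293635661961957 [-0.8594  0.5689 -1.1074]
```

View pics/s6z.png

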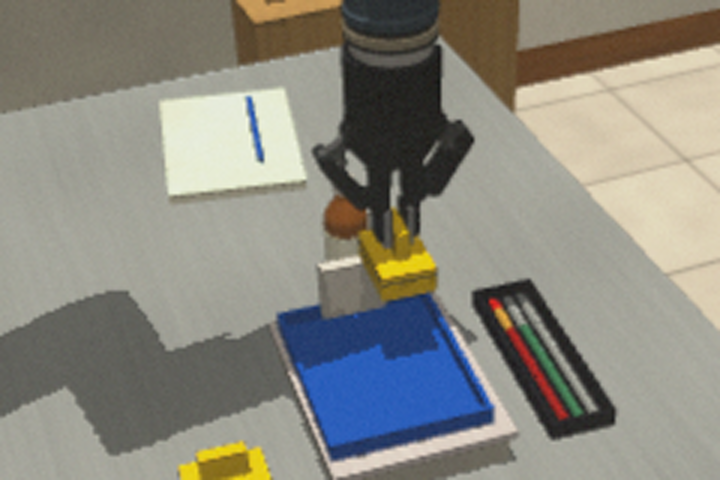

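View pics/t6z.png

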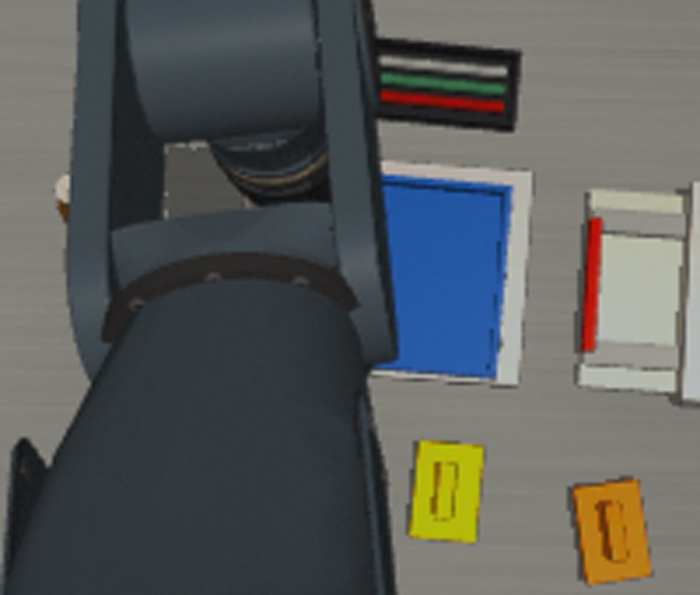

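```bash
python3 - <<'E'
from m import *
s=vision.snapshot('side'); K=R=None
a=np.radians(-4.26);X=np.array([np.cos(a),np.sin(a),0]);Y=np.array([-np.sin(a),np.cos(a),0])
c=np.array([.648,.2106,.119])
for i,j in((-1,-1),(1,-1),(1,1),(-1,1)):
    print(i,j,(proj(s,c+X*i*.024+Y*j*.035+[0,0,.026])-[140,80])*3,(proj(s,c+X*i*.024+Y*j*.035)-[140,80])*3)
E
```

```text
-1 -1 [382.1099 276.193 ] [383.0159 301.4883]
1 -1 [437.9465 264.6654] [437.9088 289.8832]
1 1 [411.3198 218.9594] [411.709  243.7661]
-1 1 [357.7987 229.4726] [359.0555 254.3653]
```

step_arm:
  commands:
    - [0.2,0,-2,0,0.5]
    - [0.2,0,-4.5,0,0.5]
    - [0.2,0,-6,0,0.5]
    - [0.2,0,-6.7,0,0.5]
    - [0.2,0,-7.1,0,0.5]
    - [0.2,0,-7.2,0,0.5]

```text
time: 10.92
ee_pos: [0.6522, 0.2106, 0.0705]
tcp_rot: [-3.139, 0.117, -0.001]
force: [0.2, 0.9, -1.3]
finger_gap: 0.128
```

step_arm:
  commands:
    - [0,0,-0.2,0,0.5]
    - [0,0,-0.25,0,0.5]
    - [0,0,-0.25,0,0.5]

```text
time: 11.3
ee_pos: [0.6519, 0.2106, 0.068]
tcp_rot: [-3.139, 0.117, -0.001]
force: [0.2, 0.4, -0.8]
finger_gap: 0.124
```

step_arm:
  commands:
    - [0,0,0,0,2.8]
    - [0,0,0,0,2.8]
    - [0,0,0,0,2.8]
    - [0,0,0,0,2.8]
    - [0,0,3,0,2.8]
    - [0,0,6,0,3.5]
    - [0,0,8,0,3.5]

```text
time: 12.18
ee_pos: [0.6524, 0.2107, 0.1494]
tcp_rot: [-3.139, 0.117, -0.003]
force: [0.1, 0.1, 0.2]
finger_gap: 0.409
```

step_arm:
  commands:
    - [-4,-3,0,10,3.5]
    - [-8,-5,0,20,3.5]
    - [-12,-7,0,30,3.5]
    - [-15,-8,0,40,3.5]
    - [-18,-8,0,50,3.5]
    - [-19.2,-8,0,60,3.5]
    - [-19.2,-8.1,0,70,3.5]
    - [-19.2,-8.1,0,80,3.5]
    - [-19.2,-8.1,0,89.8,3.5]
    - [-19.2,-8.1,0,89.8,3.5]

```text
time: 13.42
ee_pos: [0.4599, 0.1296, 0.1479]
tcp_rot: [2.308, 2.131, 0.001]
force: [0.6, -0.4, 0.2]
finger_gap: 0.412
```

```bash
python3 - <<'E'
from m import *
o=arm.get_obs(); print(o['time'],o['ee_pos'],o['tcp_rot'],o['finger_gap'],o['force'])
s=snap('side','s7.png')
t=snap('top','t7.png')
for n,z in(('yel',.026),('yel',.071),('ora',.026)):
    for b in blobs(t,n,z,40): print(n,z,*b)
E
```

```text
13.425 [0.4599 0.1296 0.1479] [2.3083 2.1306 0.0006] 0.41209179448956484 [ 0.6284 -0.3834  0.1658]
yel 0.026 [0.6585 0.2148] 71.8 50.6 86.0 [215. 192.] 469.0
yel 0.071 [0.6492 0.2094] 68.7 48.3 86.0 [215. 192.] 469.0
ora 0.026 [ 0.1303 -0.6449] 58.8 7.7 173.8 [558. 406.] 44.0
ora 0.026 [0.4325 0.0088] 69.6 47.1 8.0 [294. 281.] 477.5
```

View pics/s7.png

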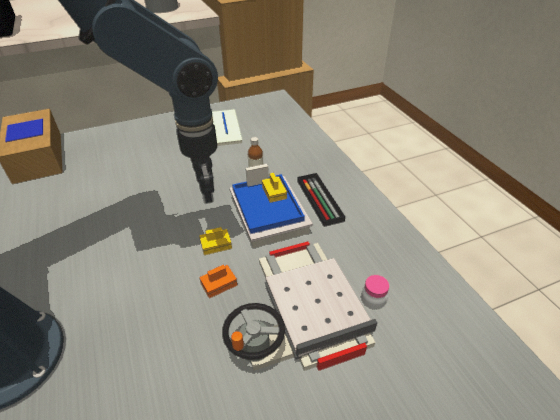

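View pics/t7.png

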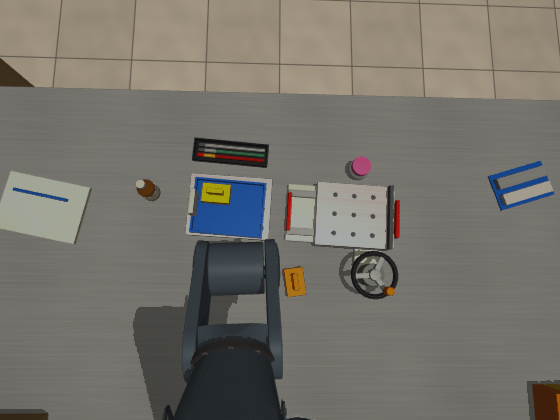

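The first box sits flat in the rear far slot, at top-view pixel (215,192). The gripper is over the middle yellow box, which hasn't moved. I'll grip it.

step_arm:
  commands:
    - [0.1,0,-4,0,3.5]
    - [0.1,0,-8,0,3.5]
    - [0.1,0,-11,0,3.5]
    - [0.1,0,-12.6,0,3.5]
    - [0.1,0,-12.6,0,3.5]
    - [0.1,0,-12.6,0,0.5]
    - [0.1,0,-12.6,0,0.5]
    - [0.1,0,-12.6,0,0.5]
    - [0.1,0,-12.6,0,0.5]
    - [0.1,0,-12.6,0,0.5]

```text
time: 14.78
ee_pos: [0.4612, 0.1296, 0.0223]
tcp_rot: [2.306, 2.133, 0.001]
force: [0.1, -0.6, 5.1]
finger_gap: 0.128
```

step_arm:
  commands:
    - [0,0,3,0,0.5]
    - [0,0,6,0,0.5]
    - [0,0,9,0,0.5]
    - [0,0,12,-5,0.5]
    - [0,2,12,-15,0.5]
    - [2,4,12,-25,0.5]
    - [4,6,12,-35,0.5]
    - [6,7,12,-45,0.5]
    - [8,8,12,-55,0.5]
    - [10,8.7,12,-65,0.5]

```text
time: 16.02
ee_pos: [0.5606, 0.217, 0.141]
tcp_rot: [-3.093, -0.552, 0.003]
force: [-0.2, -0.0, -1.3]
finger_gap: 0.129
```

step_arm:
  commands:
    - [2,0,0,-10,0.5]
    - [2.8,0,0,-20,0.5]
    - [2.8,0,0,-24.8,0.5]
    - [2.8,0,0,-24.8,0.5]
    - [2.8,0,0,-24.8,0.5]

```text
time: 16.65
ee_pos: [0.5883, 0.2165, 0.1413]
tcp_rot: [3.139, -0.115, -0.002]
force: [0.1, 0.6, -1.5]
finger_gap: 0.128
```

```bash
python3 - <<'E'
from m import *
o=arm.get_obs(); print(o['time'],o['ee_pos'],o['tcp_rot'],o['finger_gap'],o['force'])
s=vision.snapshot('side')
im=s['color'][80:300,140:380,::-1]; a=cv2.resize(im,None,fx=2.7,fy=2.7,interpolation=cv2.INTER_CUBIC)
cv2.imwrite('pics/s8z.png',a)
E
```

```text
16.65 [0.5883 0.2165 0.1413] [ 3.1393 -0.115  -0.0017] 0.12771323042813115 [ 0.1349  0.5707 -1.4534]
```

View pics/s8z.png

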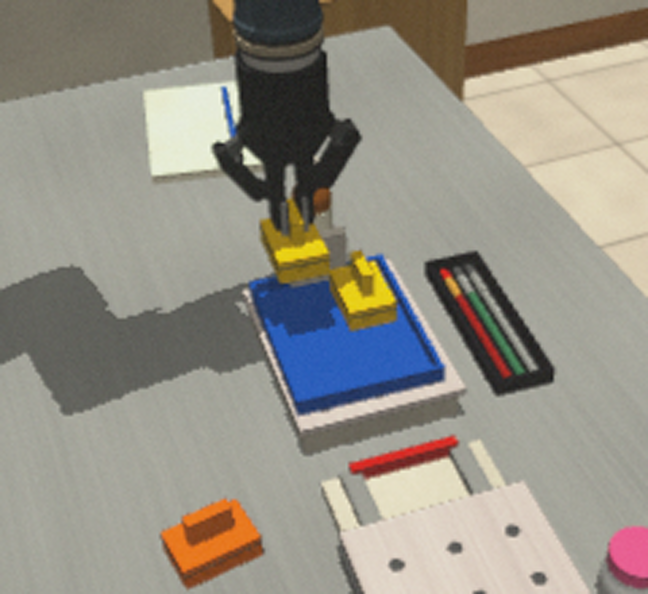

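The second box is held straight above the rear near slot, at about (298,245) in the zoomed view. I'll lower and release it.

step_arm:
  commands:
    - [0,-0.1,-2,0,0.5]
    - [0,-0.1,-4.5,0,0.5]
    - [0,-0.1,-6,0,0.5]
    - [0,-0.1,-6.9,0,0.5]
    - [0,-0.1,-7.3,0,0.5]
    - [0,-0.1,-7.3,0,0.5]

```text
time: 17.45
ee_pos: [0.5891, 0.2156, 0.0689]
tcp_rot: [-3.139, 0.117, -0.001]
force: [-0.0, -0.8, -2.6]
finger_gap: 0.13
```

step_arm:
  commands:
    - [0,0,0,0,2.8]
    - [0,0,0,0,2.8]
    - [0,0,0,0,2.8]
    - [0,0,0,0,2.8]
    - [0,0,3,0,2.8]
    - [0,0,6,0,3.5]
    - [0,0,8,0,3.5]

```text
time: 18.32
ee_pos: [0.5893, 0.2157, 0.1502]
tcp_rot: [-3.139, 0.117, -0.003]
force: [-1.0, 0.5, -0.2]
finger_gap: 0.416
```

step_arm:
  commands:
    - [-3,-4,0,10,3.5]
    - [-6,-8,0,20,3.5]
    - [-9,-12,0,30,3.5]
    - [-12,-15,0,40,3.5]
    - [-14,-18,0,50,3.5]
    - [-15,-20,0,60,3.5]
    - [-15.6,-20.6,0,70,3.5]
    - [-15.6,-20.6,0,80,3.5]
    - [-15.6,-20.6,0,90,3.5]
    - [-15.6,-20.6,0,100,3.5]

```text
time: 19.58
ee_pos: [0.4329, 0.0095, 0.1489]
tcp_rot: [2.101, 2.335, 0.0]
force: [-0.1, 0.6, 0.2]
finger_gap: 0.41
```

step_arm:
  commands:
    - [0,0,-2,2.3,3.5]
    - [0,0,-2,2.3,3.5]
    - [0,0,-2,2.3,3.5]

```text
time: 19.95
ee_pos: [0.433, 0.0096, 0.129]
tcp_rot: [2.061, 2.371, 0.0]
force: [-0.5, -0.0, 0.6]
finger_gap: 0.41
```

```bash
python3 - <<'E'
from m import *
o=arm.get_obs(); print(o['time'],o['ee_pos'],o['tcp_rot'],o['finger_gap'],o['force'])
s=snap('side','s9.png')
t=snap('top','t9.png')
for n,z in(('yel',.071),('ora',.026)):
    for b in blobs(t,n,z,40): print(n,z,*b)
for b in blobs(s,'ora',.026,100):print(*b)
cv2.imwrite('pics/s9z.png',cv2.resize(s['color'][130:330,160:400,::-1],None,fx=2.7,fy=2.7,interpolation=cv2.INTER_CUBIC))
E
```

```text
19.95 [0.433  0.0096 0.129 ] [2.0609 2.3707 0.0003] 0.4103064650176586 [-0.4694 -0.0019  0.6116]
yel 0.071 [0.5871 0.2146] 68.9 47.4 85.8 [212. 217.] 486.0
yel 0.071 [0.6491 0.2094] 68.6 48.6 85.8 [215. 192.] 470.0
ora 0.026 [ 0.1303 -0.6449] 58.8 7.7 173.8 [558. 406.] 44.0
ora 0.026 [ 0.4107 -0.2365] 18.3 17.5 90.2 [390. 291.] 41.0
[ 0.4231 -0.1559] 41.9 20.9 80.6 [237. 341.] 158.0
[0.4319 0.0029] 71.6 68.6 7.3 [218. 280.] 702.5
```

View pics/s9z.png

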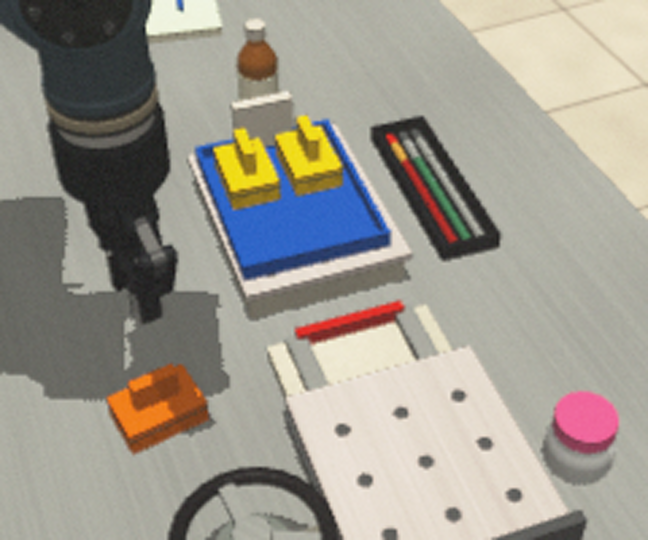

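View pics/t9.png

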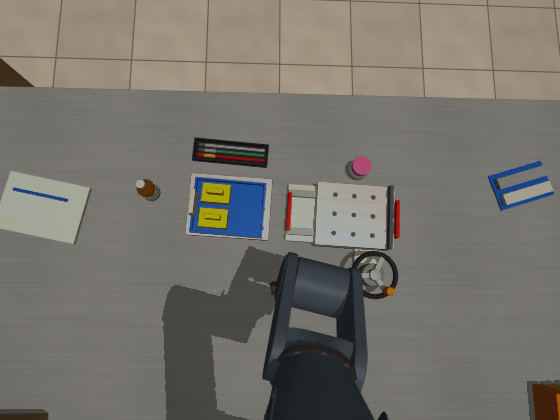

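Both yellow boxes sit flat in the rear row, at top-view pixels (215,192) and (212,217). Next is the orange box.

step_arm:
  commands:
    - [0,-0.05,-4,0,3.5]
    - [0,-0.05,-8,0,3.5]
    - [0,-0.05,-10,0,3.5]
    - [0,-0.05,-10.8,0,3.5]
    - [0,-0.05,-10.8,0,3.5]
    - [0,-0.05,-10.8,0,0.5]
    - [0,-0.05,-10.8,0,0.5]
    - [0,-0.05,-10.8,0,0.5]
    - [0,-0.05,-10.8,0,0.5]
    - [0,-0.05,-10.8,0,0.5]

```text
time: 21.3
ee_pos: [0.4335, 0.0089, 0.0215]
tcp_rot: [2.059, 2.37, 0.002]
force: [0.1, -0.7, 6.6]
finger_gap: 0.129
```

step_arm:
  commands:
    - [0,0,3,0,0.5]
    - [0,0,6,0,0.5]
    - [0,0,9,-5,0.5]
    - [0,2,12,-15,0.5]
    - [2,4,12,-25,0.5]
    - [4,6,12,-35,0.5]
    - [6,8,12,-45,0.5]
    - [8,10,12,-55,0.5]
    - [11,12,12,-65,0.5]
    - [14,13,12,-75,0.5]

```text
time: 22.55
ee_pos: [0.5726, 0.1403, 0.1403]
tcp_rot: [-3.079, -0.62, 0.002]
force: [0.3, 0.9, -1.5]
finger_gap: 0.124
```

step_arm:
  commands:
    - [0.9,0,0,-10,0.5]
    - [0.9,0,0,-20,0.5]
    - [0.9,0,0,-27.3,0.5]
    - [0.9,0,0,-27.3,0.5]
    - [0.9,0,0,-27.3,0.5]

```text
time: 23.18
ee_pos: [0.5813, 0.1391, 0.1405]
tcp_rot: [3.139, -0.114, -0.001]
force: [0.0, 0.4, -1.3]
finger_gap: 0.129
```

```bash
python3 - <<'E'
from m import *
o=arm.get_obs(); print(o['time'],o['ee_pos'],o['tcp_rot'],o['finger_gap'],o['force'])
s=vision.snapshot('side')
im=s['color'][80:300,140:380,::-1]; a=cv2.resize(im,None,fx=2.7,fy=2.7,interpolation=cv2.INTER_CUBIC)
cv2.imwrite('pics/s10z.png',a)
E
```

```text
23.175 [0.5813 0.1391 0.1405] [ 3.1395 -0.1142 -0.0013] 0.1290843369937444 [ 0.0259  0.4093 -1.3081]
```

View pics/s10z.png

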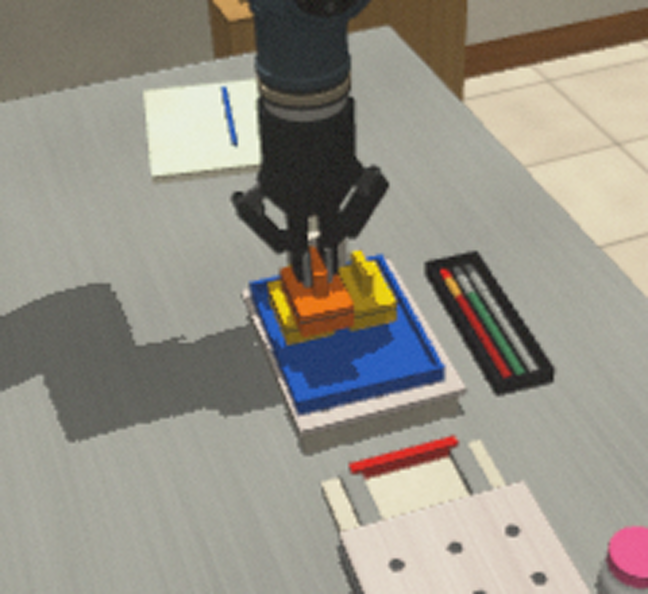

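step_arm:
  commands:
    - [0.1,-0.1,-2,0,0.5]
    - [0.1,-0.1,-4.5,0,0.5]
    - [0.1,-0.1,-6,0,0.5]
    - [0.1,-0.1,-6.9,0,0.5]
    - [0.1,-0.1,-7.2,0,0.5]
    - [0.1,-0.1,-7.2,0,0.5]

```text
time: 23.98
ee_pos: [0.5832, 0.1381, 0.069]
tcp_rot: [-3.139, 0.117, -0.001]
force: [-0.5, 0.5, -1.7]
finger_gap: 0.13
```

step_arm:
  commands:
    - [0,0,0,0,2.8]
    - [0,0,0,0,2.8]
    - [0,0,0,0,2.8]
    - [0,0,0,0,2.8]
    - [0,0,3,0,2.8]
    - [0,0,6,0,3.5]
    - [0,0,8,0,3.5]

```text
time: 24.85
ee_pos: [0.5833, 0.1381, 0.1502]
tcp_rot: [-3.139, 0.117, -0.003]
force: [-0.5, 0.4, -0.1]
finger_gap: 0.413
```

step_arm:
  commands:
    - [-4,-4,2,10,3.5]
    - [-8,-8,4,20,3.5]
    - [-12,-12,6,20,3.5]
    - [-15,-16,6,20,3.5]
    - [-15,-16,6,20,3.5]

```text
time: 25.48
ee_pos: [0.4308, -0.0236, 0.2091]
tcp_rot: [3.113, 0.423, -0.001]
force: [0.3, 0.4, -0.3]
finger_gap: 0.41
```

```bash
python3 - <<'E'
from m import *
o=arm.get_obs(); print(o['time'],o['ee_pos'],o['tcp_rot'],o['finger_gap'],o['force'])
s=snap('side','s11.png')
t=snap('top','t11.png')
for n,z in(('yel',.071),('ora',.071),('blue',.058)):
    for b in blobs(t,n,z,40): print(n,z,*b)
for v,S in(('t',t),('s',s)):
    for b in blobs(S,'ora',.123,30): print(v,*b)
cv2.imwrite('pics/s11z.png',cv2.resize(s['color'][130:370,160:400,::-1],None,fx=2.5,fy=2.5,interpolation=cv2.INTER_CUBIC))
cv2.imwrite('pics/t11z.png',cv2.resize(t['color'][160:310,260:420,::-1],None,fx=4,fy=4,interpolation=cv2.INTER_CUBIC))
E
```

```text
25.475 [ 0.4308 -0.0236  0.2091] [ 3.1129  0.4228 -0.0012] 0.41029077573737344 [ 0.2594  0.3528 -0.3357]
yel 0.071 [0.5871 0.2146] 68.9 47.5 85.6 [212. 217.] 487.0
yel 0.071 [0.6494 0.2094] 68.6 47.7 85.8 [215. 192.] 467.0
ora 0.071 [ 0.1444 -0.612 ] 56.2 7.3 173.8 [558. 406.] 45.0
ora 0.071 [0.5812 0.1375] 68.6 47.5 85.6 [244. 220.] 489.0
blue 0.058 [0.6424 0.6425] 133.7 6.2 78.4 [ 40. 194.] 85.0
blue 0.058 [0.6167 0.1786] 179.8 140.0 85.7 [228. 207.] 3693.5
blue 0.058 [ 0.6845 -0.5813] 152.3 94.5 107.1 [519. 186.] 631.0
t [ 0.1608 -0.5739] 53.2 6.9 173.8 [558. 406.] 45.0
t [0.5741 0.1352] 64.9 44.9 85.6 [244. 220.] 489.0
s [ 0.4113 -0.213 ] 36.0 18.6 71.1 [237. 341.] 161.0
s [0.5608 0.0832] 93.4 45.3 86.2 [258. 211.] 445.0
s [0.6341 0.3023] 57.6 32.4 69.2 [255. 152.] 109.0
```

View pics/s11z.png

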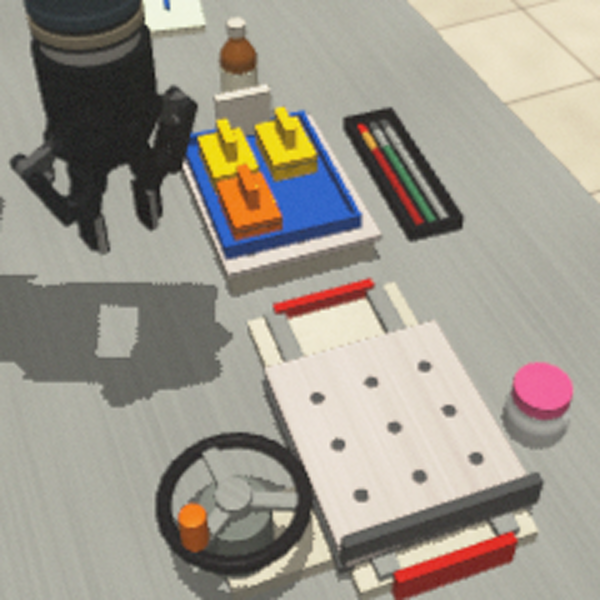

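View pics/t11z.png

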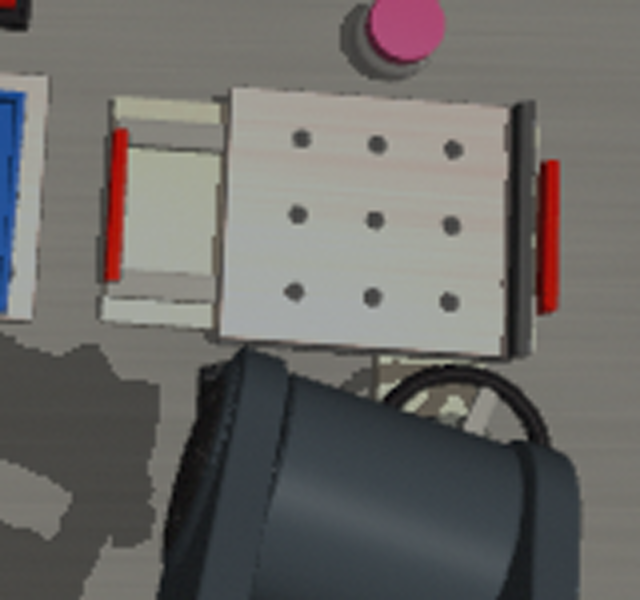

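```bash
python3 - <<'E'
from m import *
t=vision.snapshot('top'); s=vision.snapshot('side')  # for calib only
for S,f,roi in((t,'top0.png',(240,310,340,410)),(s,'side0.png',(295,365,212,295))):
    im=cv2.imread('pics/'+f); g=im.max(2); r0,r1,c0,c1=roi
    m=np.zeros_like(g); m[r0:r1,c0:c1]=(g[r0:r1,c0:c1]<50)*255
    cs,_=cv2.findContours(m,cv2.RETR_EXTERNAL,cv2.CHAIN_APPROX_NONE); c=max(cs,key=lambda c:cv2.boundingRect(c)[2])
    P=np.array([onz(S,*p[0],.087)[:2] for p in cv2.convexHull(c)]).astype(np.float32)
    (x,y),r=cv2.minEnclosingCircle(P); print(f,x,y,r, cv2.fitEllipse(P*1000))
    hsv=cv2.cvtColor(im,cv2.COLOR_BGR2HSV); o=cv2.inRange(hsv,(4,140,80),(22,255,255)); o2=np.zeros_like(o); o2[r0:r1,c0:c1]=o[r0:r1,c0:c1]
    cv2.imwrite('pics/k_'+f,cv2.resize(im[r0:r1,c0:c1],None,fx=8,fy=8,interpolation=cv2.INTER_CUBIC))
    ys,xs=np.nonzero(o2); print(xs.min(),xs.max(),ys.min(),ys.max(),onz(S,xs.mean(),ys.mean(),.123))
E
```

```text
top0.png 0.45074301958084106 -0.17776329815387726 0.05763137713074684 ((450.9301452636719, -177.93797302246094), (113.64410400390625, 113.93578338623047), 6.474647045135498)
387 394 287 295 [ 0.4141 -0.2042  0.123 ]
side0.png 0.4510248899459839 -0.18300166726112366 0.05772772431373596 ((450.5399169921875, -182.88348388671875), (111.40556335449219, 114.31269073486328), 157.71775817871094)
212 242 295 350 [ 0.4119 -0.2115  0.123 ]
```

View pics/k_top0.png

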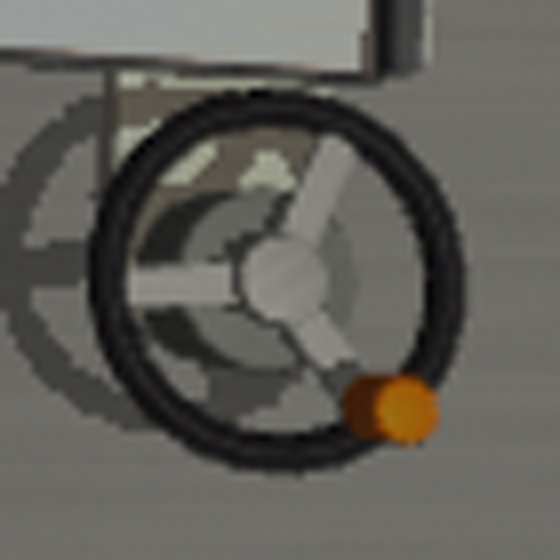

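View pics/k_side0.png

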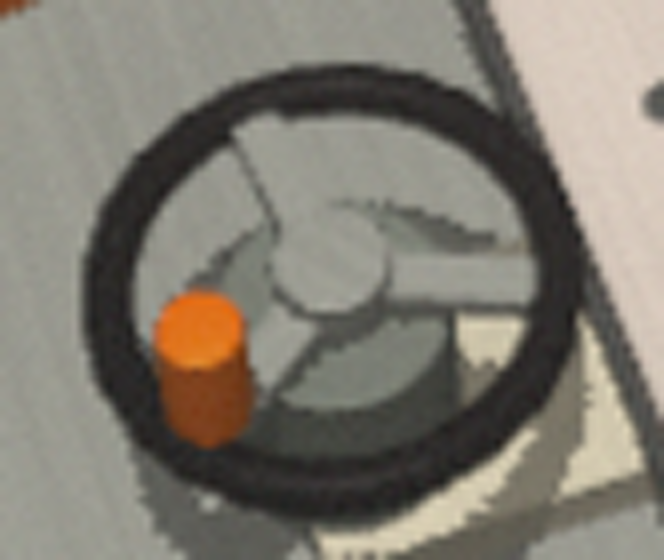

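```bash
python3 - <<'E'
from m import *
t=vision.snapshot('top'); s=vision.snapshot('side')
k1=onz(t,390.9-.5,291.3-.5,.123);k2=onz(s,236.9-.5,336.3-.5,.123)
print(k1,k2); 
A,d=[],[]
def tri(u,w):
    o1,d1=ray(t,*u);o2,d2=ray(s,*w); M=np.stack([d1,-d2],1); q=np.linalg.lstsq(M,o2-o1,rcond=None)[0]; return (o1+q[0]*d1+o2+q[1]*d2)/2
print(tri((390.4,290.8),(236.4,335.8)),tri((375.1,274.3),(252.9,327.3)))
for c in ((.4509,-.1779),(.4508,-.183)): 
  for k in(k1,k2): print(np.hypot(*(k[:2]-c)),np.degrees(np.arctan2(*(k[:2]-c)[::-1])))
E
```

```text
[ 0.4136 -0.2046  0.123 ] [ 0.4139 -0.2047  0.123 ]
[ 0.4138 -0.2047  0.123 ] [ 0.451  -0.1799  0.0898]
0.04587098991413089 -144.3601211075505
0.04566797070331098 -144.07871985701826
0.04301256888392135 -149.81182041144686
0.0427890964961567 -149.53874246708668
```

Geometry agrees: the knob top is at (0.414, -0.205) in both views, and the axis is at about (0.451, -0.179), giving a radius of roughly 45 mm. I'm moving to the knob.

step_arm:
  commands:
    - [-0.5,-5,-1,0,4.5]
    - [-1,-10,-2,0,4.5]
    - [-1.5,-15,-4,0,4.5]
    - [-1.7,-18.1,-6,0,4.5]
    - [-1.7,-18.1,-6,0,4.5]
    - [-1.7,-18.1,-6,0,4.5]

```text
time: 26.52
ee_pos: [0.416, -0.2018, 0.1486]
tcp_rot: [-3.111, -0.431, 0.001]
force: [0.2, 0.6, 0.2]
finger_gap: 0.526
```

```bash
python3 - <<'E'
from m import *
o=arm.get_obs(); print(o['time'],o['ee_pos'],o['tcp_rot'],o['finger_gap'],o['force'])
s=vision.snapshot('side')
cv2.imwrite('pics/s12z.png',cv2.resize(s['color'][220:380,160:360,::-1],None,fx=3.5,fy=3.5,interpolation=cv2.INTER_CUBIC))
E
```

```text
26.525 [ 0.416  -0.2018  0.1486] [-3.1106 -0.4313  0.001 ] 0.5259847421432758 [0.1766 0.6235 0.2331]
```

View pics/s12z.png

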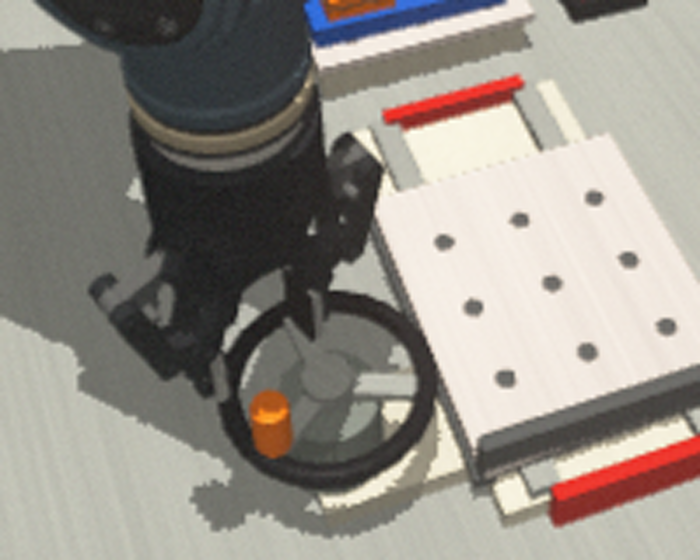

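step_arm:
  commands:
    - [-0.2,-0.2,-2,0,3.4]
    - [-0.2,-0.2,-4,0,3.4]
    - [-0.2,-0.2,-5.5,0,3.4]
    - [-0.2,-0.2,-6.3,0,3.4]
    - [-0.2,-0.2,-6.3,0,3.4]
    - [-0.2,-0.2,-6.3,0,3.4]

```text
time: 27.32
ee_pos: [0.4143, -0.2049, 0.0863]
tcp_rot: [3.111, 0.431, 0.001]
force: [-0.1, -0.8, -0.1]
finger_gap: 0.394
```

step_arm:
  commands:
    - [0,0,0,0,1]
    - [0,0,0,0,1]
    - [0,0,0,0,1]
    - [0,0,0,0,1]
  force: 40

```text
time: 27.82
ee_pos: [0.4156, -0.2053, 0.0866]
tcp_rot: [3.11, 0.428, 0.006]
force: [4.2, 3.5, 1.5]
finger_gap: 0.214
```

```bash
python3 - <<'E'
from m import *
o=arm.get_obs(); print(o['time'],o['ee_pos'],o['tcp_rot'],o['finger_gap'],o['force'])
s=vision.snapshot('side')
cv2.imwrite('pics/s13z.png',cv2.resize(s['color'][220:380,160:360,::-1],None,fx=3.5,fy=3.5,interpolation=cv2.INTER_CUBIC))
E
```

```text
27.825 [ 0.4156 -0.2053  0.0866] [3.1104 0.4277 0.006 ] 0.21403492661443768 [4.1943 3.4556 1.4547]
```

View pics/s13z.png

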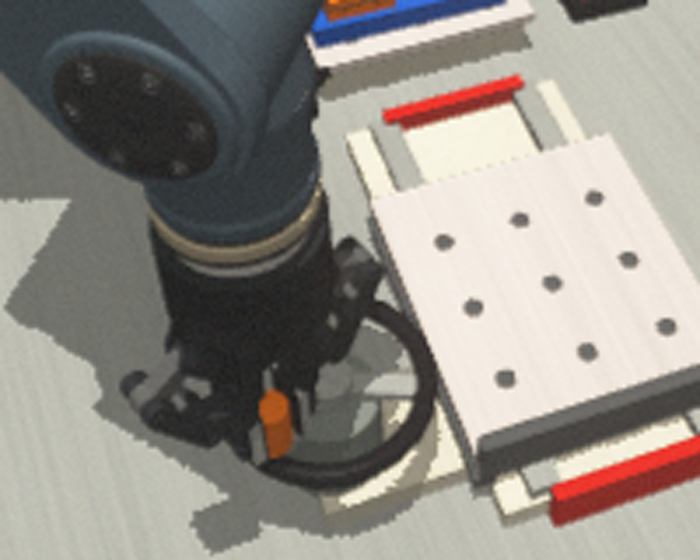

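```bash
cat > circ.py <<'E'
import numpy as np,sys
a0=float(sys.argv[1]);st=float(sys.argv[2]);n=int(sys.argv[3])
for c in range(n):
    b=a0+st*10*c
    print(round(b,1),[[round(4.5*(np.cos(np.radians(b+st*i))-np.cos(np.radians(b))),2),round(4.5*(np.sin(np.radians(b+st*i))-np.sin(np.radians(b))),2)] for i in range(1,11)])
E
python3 circ.py -145 -12 6
```

```text
-145.0 [[np.float64(-0.46), np.float64(0.82)], [np.float64(-0.73), np.float64(1.72)], [np.float64(-0.81), np.float64(2.66)], [np.float64(-0.7), np.float64(3.59)], [np.float64(-0.39), np.float64(4.48)], [np.float64(0.09), np.float64(5.29)], [np.float64(0.73), np.float64(5.98)], [np.float64(1.5), np.float64(6.52)], [np.float64(2.37), np.float64(6.88)], [np.float64(3.29), np.float64(7.06)]]
-265.0 [[np.float64(0.94), np.float64(-0.02)], [np.float64(1.86), np.float64(-0.23)], [np.float64(2.71), np.float64(-0.63)], [np.float64(3.46), np.float64(-1.19)], [np.float64(4.08), np.float64(-1.9)], [np.float64(4.53), np.float64(-2.72)], [np.float64(4.81), np.float64(-3.62)], [np.float64(4.89), np.float64(-4.56)], [np.float64(4.78), np.float64(-5.5)], [np.float64(4.47), np.float64(-6.38)]]
-385.0 [[np.float64(-0.48), np.float64(-0.81)], [np.float64(-1.13), np.float64(-1.49)], [np.float64(-1.9), np.float64(-2.03)], [np.float64(-2.76), np.float64(-2.4)], [np.float64(-3.69), np.float64(-2.58)], [np.float64(-4.63), np.float64(-2.56)], [np.float64(-5.54), np.float64(-2.35)], [np.float64(-6.4), np.float
[... 583 characters left out ...]
71), np.float64(-0.63)], [np.float64(3.46), np.float64(-1.19)], [np.float64(4.08), np.float64(-1.9)], [np.float64(4.53), np.float64(-2.72)], [np.float64(4.81), np.float64(-3.62)], [np.float64(4.89), np.float64(-4.56)], [np.float64(4.78), np.float64(-5.5)], [np.float64(4.47), np.float64(-6.38)]]
-745.0 [[np.float64(-0.48), np.float64(-0.81)], [np.float64(-1.13), np.float64(-1.49)], [np.float64(-1.9), np.float64(-2.03)], [np.float64(-2.76), np.float64(-2.4)], [np.float64(-3.69), np.float64(-2.58)], [np.float64(-4.63), np.float64(-2.56)], [np.float64(-5.54), np.float64(-2.35)], [np.float64(-6.4), np.float64(-1.96)], [np.float64(-7.15), np.float64(-1.39)], [np.float64(-7.76), np.float64(-0.68)]]
```

First third of a turn, clockwise.

step_arm:
  commands:
    - [-0.46,0.82,0,0,1]
    - [-0.73,1.72,0,0,1]
    - [-0.81,2.66,0,0,1]
    - [-0.7,3.59,0,0,1]
    - [-0.39,4.48,0,0,1]

```text
time: 28.5
ee_pos: [0.4116, -0.1623, 0.0866]
tcp_rot: [3.106, 0.43, 0.005]
force: [0.8, -5.9, 1.0]
finger_gap: 0.219
```

step_arm:
  commands:
    - [0.48,0.81,0,0,1]
    - [1.12,1.5,0,0,1]
    - [1.89,2.04,0,0,1]
    - [2.76,2.4,0,0,1]
    - [3.68,2.58,0,0,1]
    - [4.62,2.56,0,0,1]
    - [5.54,2.35,0,0,1]
    - [6.39,1.95,0,0,1]
    - [7.14,1.39,0,0,1]
    - [7.76,0.68,0,0,1]

```text
time: 29.75
ee_pos: [0.4866, -0.1504, 0.0866]
tcp_rot: [-3.108, -0.427, 0.001]
force: [2.4, 10.1, 7.4]
finger_gap: 0.219
```

step_arm:
  commands:
    - [0.45,-0.82,0,0,1]
    - [0.73,-1.72,0,0,1]
    - [0.81,-2.66,0,0,1]
    - [0.7,-3.6,0,0,1]
    - [0.39,-4.48,0,0,1]
    - [-0.09,-5.29,0,0,1]
    - [-0.74,-5.97,0,0,1]
    - [-1.51,-6.51,0,0,1]
    - [-2.37,-6.88,0,0,1]
    - [-3.3,-7.06,0,0,1]

```text
time: 31.0
ee_pos: [0.4566, -0.225, 0.0867]
tcp_rot: [3.109, 0.428, 0.008]
force: [4.9, 2.0, 0.0]
finger_gap: 0.217
```

```bash
python3 - <<'E'
from m import *
o=arm.get_obs(); print(o['time'],o['ee_pos'],o['tcp_rot'],o['finger_gap'],o['force'])
s=vision.snapshot('side')
cv2.imwrite('pics/s14z.png',cv2.resize(s['color'][220:380,200:400,::-1],None,fx=3.5,fy=3.5,interpolation=cv2.INTER_CUBIC))
E
```

```text
31.0 [ 0.4566 -0.225   0.0867] [3.1089 0.4277 0.0078] 0.2169783822984582 [4.877  2.0313 0.0295]
```

View pics/s14z.png

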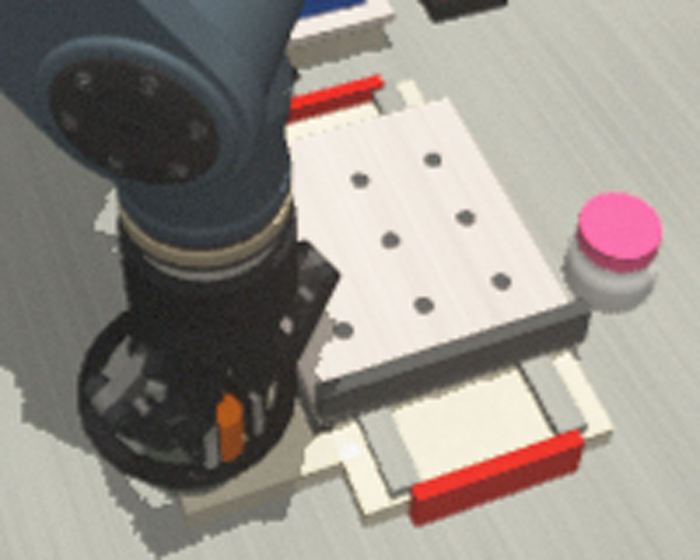

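step_arm:
  commands:
    - [-0.94,0.02,0,0,1]
    - [-1.85,0.23,0,0,1]
    - [-2.71,0.62,0,0,1]
    - [-3.46,1.19,0,0,1]
    - [-4.07,1.9,0,0,1]
    - [-4.53,2.72,0,0,1]
    - [-4.8,3.62,0,0,1]
    - [-4.88,4.56,0,0,1]
    - [-4.77,5.49,0,0,1]
    - [-4.46,6.38,0,0,1]

```text
time: 32.3
ee_pos: [0.4116, -0.1623, 0.0866]
tcp_rot: [3.106, 0.431, 0.005]
force: [1.0, -5.1, 2.4]
finger_gap: 0.218
```

```bash
python3 - <<'E'
from m import *
o=arm.get_obs(); print(o['time'],o['ee_pos'],o['finger_gap'],o['force'])
t=snap('top','t15.png')
cv2.imwrite('pics/t15z.png',cv2.resize(t['color'][160:310,260:420,::-1],None,fx=4,fy=4,interpolation=cv2.INTER_CUBIC))
E
```

```text
32.3 [ 0.4116 -0.1623  0.0866] 0.21755613595265602 [ 0.9865 -5.133   2.417 ]
```

View pics/t15z.png

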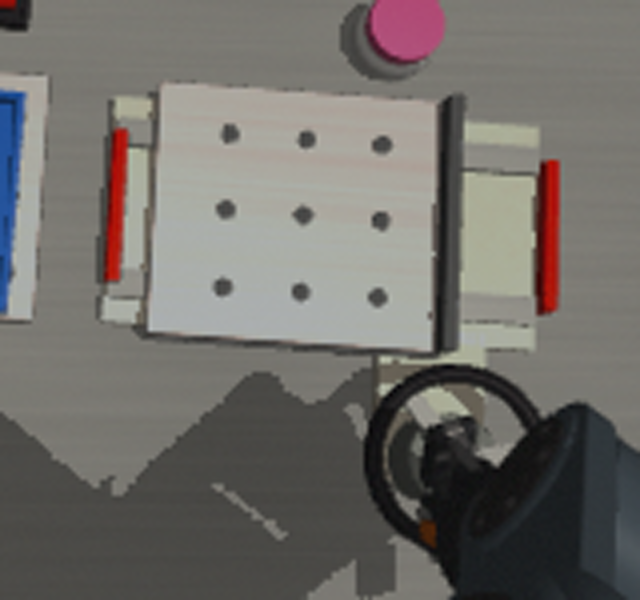

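step_arm:
  commands:
    - [0.48,0.81,0,0,1]
    - [1.12,1.5,0,0,1]
    - [1.89,2.04,0,0,1]
    - [2.76,2.4,0,0,1]
    - [3.68,2.58,0,0,1]
    - [4.62,2.56,0,0,1]

```text
time: 33.1
ee_pos: [0.4544, -0.1349, 0.0865]
tcp_rot: [3.111, 0.433, -0.006]
force: [-5.6, -5.0, 10.4]
finger_gap: 0.217
```

step_arm:
  commands:
    - [0.47,-0.1,0,0,1]
    - [0.92,-0.21,0,0,1]
    - [1.35,-0.4,0,0,1]

```text
time: 33.48
ee_pos: [0.4667, -0.1371, 0.0865]
tcp_rot: [-3.109, -0.43, 0.008]
force: [-3.8, 2.1, 11.6]
finger_gap: 0.216
```

```bash
python3 - <<'E'
from m import *
t=snap('top','t16.png')
cv2.imwrite('pics/t16z.png',cv2.resize(t['color'][160:310,260:420,::-1],None,fx=4,fy=4,interpolation=cv2.INTER_CUBIC))
E
```

```text
(no output)
```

View pics/t16z.png

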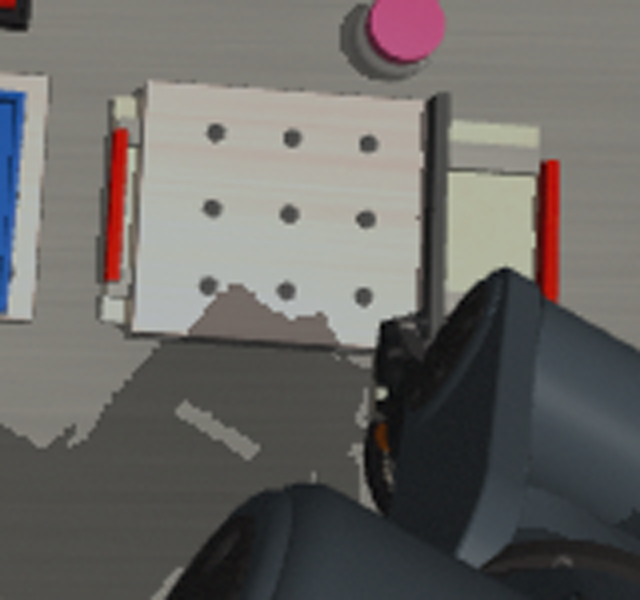

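step_arm:
  commands:
    - [0.81,-0.49,0,0,1]
    - [1.5,-1.13,0,0,1]
    - [2.04,-1.9,0,0,1]

```text
time: 33.9
ee_pos: [0.4898, -0.1544, 0.0866]
tcp_rot: [-3.108, -0.426, -0.001]
force: [3.7, 9.4, 7.0]
finger_gap: 0.217
```

step_arm:
  commands:
    - [0.2,-0.42,0,0,1]
    - [0.36,-0.86,0,0,1]

```text
time: 34.15
ee_pos: [0.4949, -0.1642, 0.0866]
tcp_rot: [-3.11, -0.427, -0.005]
force: [4.8, 8.0, 6.2]
finger_gap: 0.22
```

step_arm:
  commands:
    - [0.1,-0.46,0,0,1]
    - [0.18,-0.93,0,0,1]

```text
time: 34.4
ee_pos: [0.4974, -0.1742, 0.0866]
tcp_rot: [-3.112, -0.427, -0.007]
force: [6.8, 6.2, 4.7]
finger_gap: 0.218
```

step_arm:
  commands:
    - [0.02,-0.47,0,0,1]
    - [-0.01,-0.94,0,0,1]

```text
time: 34.65
ee_pos: [0.4976, -0.1831, 0.0866]
tcp_rot: [-3.111, -0.425, -0.009]
force: [11.5, 16.9, 5.6]
finger_gap: 0.216
```

step_arm:
  commands:
    - [-0.08,-0.46,0,0,1]
    - [-0.22,-0.92,0,0,1]

```text
time: 34.9
ee_pos: [0.4973, -0.1836, 0.0866]
tcp_rot: [-3.098, -0.41, -0.017]
force: [27.1, 44.4, 7.9]
finger_gap: 0.218
```

```bash
python3 - <<'E'
from m import *
t=snap('top','t17.png')
cv2.imwrite('pics/t17z.png',cv2.resize(t['color'][160:310,260:420,::-1],None,fx=4,fy=4,interpolation=cv2.INTER_CUBIC))
E
```

```text
(no output)
```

View pics/t17z.png

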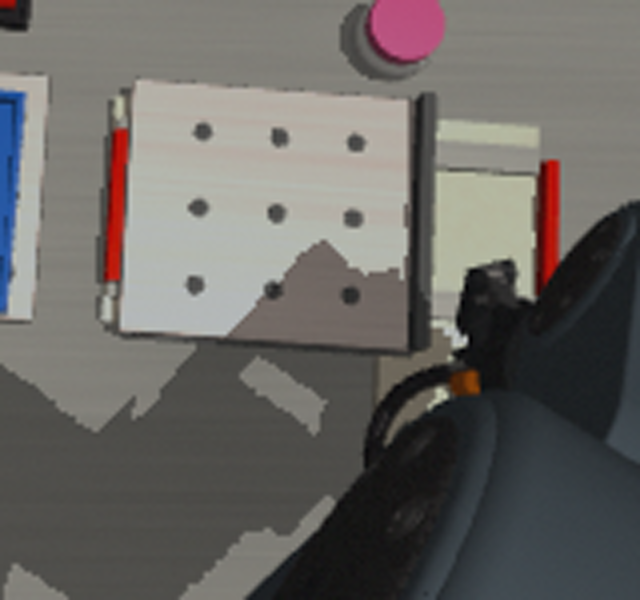

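Hard stop reached: the knob stalls at 44 N, and the top view shows the plate edge against the near red stop at zoomed (120,200). I'll take the load off and let go.

step_arm:
  commands:
    - [0.2,0.8,0,0,1]
    - [0.2,0.8,0,0,1]
    - [0.2,0.8,0,0,3.4]
    - [0.2,0.8,0,0,3.4]
    - [0.2,0.8,0,0,3.4]
    - [0.2,0.8,3,0,3.4]
    - [0.2,0.8,7,0,3.4]
    - [0.2,0.8,11,0,3.4]

```text
time: 35.95
ee_pos: [0.4942, -0.1862, 0.1964]
tcp_rot: [-3.111, -0.428, 0.002]
force: [0.2, -0.4, -0.5]
finger_gap: 0.397
```

step_arm:
  commands:
    - [-5,5,0,0,3.4]
    - [-10,10,0,0,3.4]
    - [-12,16,0,0,3.4]
    - [-12,22,0,0,3.4]
    - [-12,28,0,0,3.4]
    - [-12,34,0,0,2.4]
    - [-12,38,0,0,2.4]
    - [-12,38,0,0,2.4]

```text
time: 36.95
ee_pos: [0.3745, 0.1963, 0.1956]
tcp_rot: [-3.111, -0.438, -0.0]
force: [0.2, -0.4, -0.5]
finger_gap: 0.281
```

```bash
python3 - <<'E'
from m import *
o=arm.get_obs(); print(o['time'],o['ee_pos'],o['tcp_rot'],o['finger_gap'],o['force'])
t=snap('top','t18.png');s=snap('side','s18.png')
for n,z in(('blue',.058),('yel',.071),('ora',.071)):
    for b in blobs(t,n,z,100): print(n,*b)
cv2.imwrite('pics/t18z.png',cv2.resize(t['color'][130:310,170:420,::-1],None,fx=3.2,fy=3.2,interpolation=cv2.INTER_CUBIC))
cv2.imwrite('pics/s18z.png',cv2.resize(s['color'][130:370,200:400,::-1],None,fx=2.5,fy=2.5,interpolation=cv2.INTER_CUBIC))
E
```

```text
36.95 [0.3745 0.1963 0.1956] [-3.1107 -0.4384 -0.0001] 0.28097744409503206 [ 0.2267 -0.3699 -0.4581]
blue [0.6167 0.1786] 179.8 140.0 85.7 [228. 207.] 3693.5
blue [ 0.6845 -0.5813] 152.3 94.5 107.1 [519. 186.] 632.0
yel [0.6058 0.2119] 95.9 69.4 173.4 [214. 210.] 998.0
ora [0.5812 0.1375] 68.6 47.5 85.6 [244. 220.] 489.0
```

View pics/t18z.png

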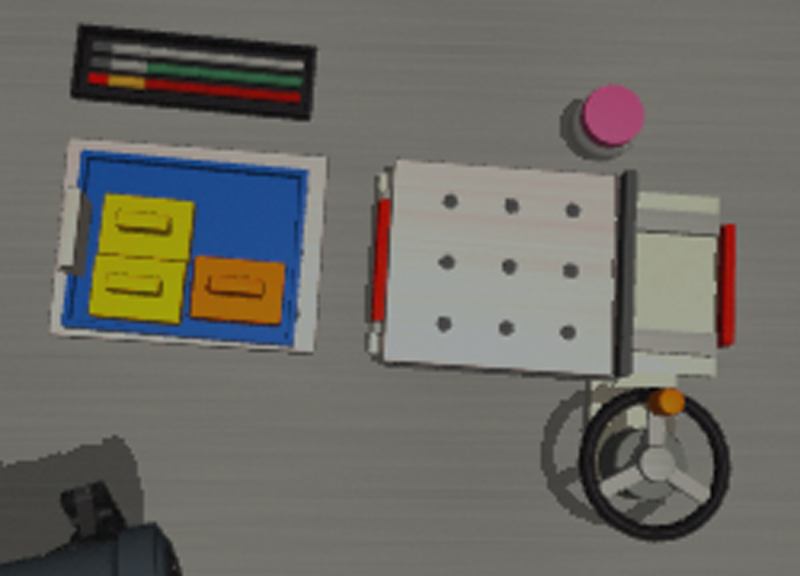

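View pics/s18z.png

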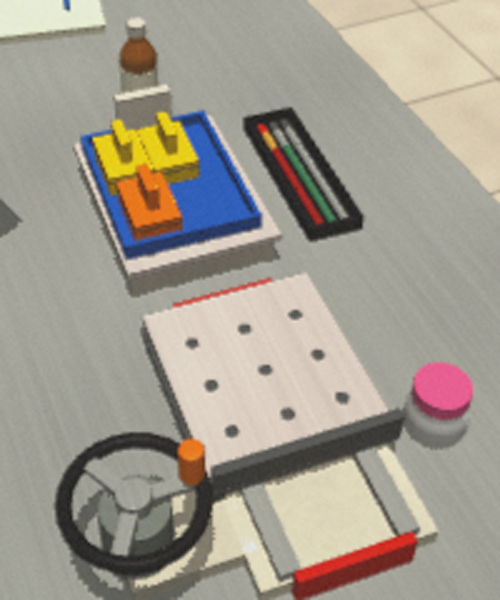

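The far yellow box has been knocked about 15 mm sideways against its neighbour, but is still upright and flat in the tray (the pair measures 95.9 x 69.4 mm, i.e. 2 x 48). Now I'll measure the carriage plate and fence, and the tab.

```bash
python3 - <<'E'
from m import *
t=vision.snapshot('top')
im=t['color'];hsv=cv2.cvtColor(im,cv2.COLOR_RGB2HSV)
def rect(mask,z,roi):
    m=np.zeros_like(mask);r0,r1,c0,c1=roi;m[r0:r1,c0:c1]=mask[r0:r1,c0:c1]
    cs,_=cv2.findContours(m,cv2.RETR_EXTERNAL,cv2.CHAIN_APPROX_NONE);c=max(cs,key=cv2.contourArea)
    P=np.array([onz(t,*p[0],z)[:2] for p in c]).astype(np.float32)*1000
    r=cv2.minAreaRect(P);return r,np.round(cv2.boxPoints(r),1),cv2.contourArea(c)
v=hsv[:,:,2]; print(v[200,330],v[212,340],v[160,300],hsv[212,340])
w=((v>140)*255).astype(np.uint8)
w=cv2.morphologyEx(w,cv2.MORPH_CLOSE,np.ones((5,5)))
print('plate',rect(w,.0385,(175,255,289,365)))
dk=((v<75)*255).astype(np.uint8)
print('fence',rect(dk,.0585,(175,252,358,372)))
wt=((v>130)*255).astype(np.uint8)
print('deck',rect(cv2.bitwise_or(wt,masks(t)['blue']),.04,(165,245,182,280)))
m=((v>120)&(hsv[:,:,1]<60)).astype(np.uint8)*255
cv2.imwrite('pics/tabm.png',cv2.resize(im[180:225,180:210,::-1],None,fx=14,fy=14,interpolation=cv2.INTER_CUBIC))
E
```

```text
159 159 115 [ 20  19 159]
plate (((597.3948974609375, -72.30587768554688), (190.96141052246094, 191.84474182128906), 0.050294823944568634), array([[ 501.8,   23.5],
       [ 502. , -168.3],
       [ 693. , -168.1],
       [ 692.8,   23.7]], dtype=float32), 4407.0)
fence (((600.6168212890625, -167.43905639648438), (14.302547454833984, 165.03250122070312), 86.95198822021484), array([[ 517.8, -170.2],
       [ 682.6, -179. ],
       [ 683.4, -164.7],
       [ 518.6, -155.9]], dtype=float32), 264.5)
deck (((622.0318603515625, 177.17385864257812), (208.46046447753906, 158.40304565429688), 86.64291381835938), array([[536.9,  77.8],
       [695. ,  68.5],
       [707.2, 276.6],
       [549.1, 285.9]], dtype=float32), 4688.5)
```

View pics/tabm.png

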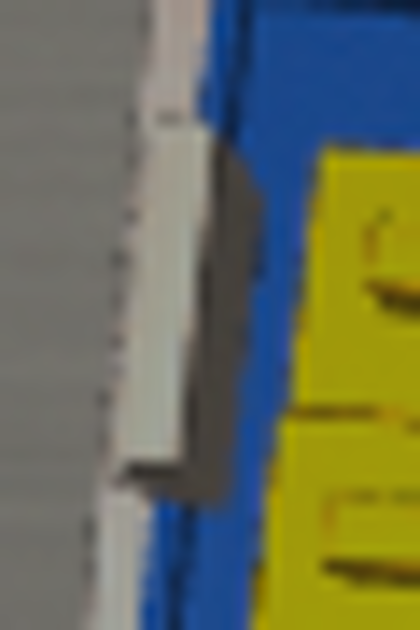

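```bash
python3 - <<'E'
from m import *
t=vision.snapshot('top')
g=cv2.cvtColor(t['color'],cv2.COLOR_RGB2GRAY).astype(float)
def edge(cols,r0,r1,sign,z):
    P=[]
    for c in cols:
        d=np.diff(g[r0:r1,c])*sign; i=int(d.argmax())
        a=d[max(i-1,0):i+2].clip(0); k=np.arange(max(i-1,0),max(i-1,0)+len(a)); r=r0+(a*k).sum()/a.sum()+.5
        P.append(onz(t,c,r,z)[:2])
    P=np.array(P); vx,vy,x,y=cv2.fitLine(P.astype(np.float32),cv2.DIST_HUBER,0,.001,.001).ravel()
    a=np.degrees(np.arctan2(vy,vx))%180
    return a-90,np.array([x,y]),np.abs((P-[x,y])@[-vy,vx]).max()
cen={}
for n,z,cols,ra,rb in(('plate',.0385,range(300,358),(170,190),(238,253)),('deck',.04,range(200,262),(168,179),(234,246)),):
    A=edge(cols,*ra,1,z);B=edge(cols,*rb,-1,z); print(n,A,B)
    a=np.radians((A[0]+B[0])/2);X=np.array([np.cos(a),np.sin(a)]); print(' width',(A[1]-B[1])@X,'lateral mid',(A[1]+B[1])@X/2,'yaw',np.degrees(a))
    for yaw in(-3.1,-3.3):
        a=np.radians(yaw);X=np.array([np.cos(a),np.sin(a)]); print('  lateral@',yaw,(A[1]+B[1])@X/2)
for yaw in(-3.1,-3.3):
    a=np.radians(yaw);X=np.array([np.cos(a),np.sin(a)]);print('tray lat',X@[.6167,.1786])
    print('fence lat',X@[.6006,-.1674])
E
```

```text
plate (np.float32(-3.1666946), array([ 0.6898, -0.053 ], dtype=float32), np.float64(0.023843081825611148)) (np.float32(-3.5063171), array([ 0.5252, -0.0765], dtype=float32), np.float64(0.0007047077836549475))
 width 0.16296183 lateral mid 0.6102456 yaw -3.3365057
  lateral@ -3.1 0.6101195197267764
  lateral@ -3.3 0.6102267987903228
deck (np.float32(-3.258873), array([0.7012, 0.1785], dtype=float32), np.float64(0.001323208510959525)) (np.float32(-3.2725143), array([0.5427, 0.1746], dtype=float32), np.float64(0.006105479668789544))
 width 0.15804152 lateral mid 0.61084515 yaw -3.2656934
  lateral@ -3.1 0.6114546990029294
  lateral@ -3.3 0.6107182843722823
tray lat 0.6061390885910939
fence lat 0.6087739174915742
tray lat 0.6053964630908926
fence lat 0.609240313171417
```

```bash
python3 - <<'E'
from m import *
t=vision.snapshot('top');s=vision.snapshot('side')
print(onz(t,191.7,200.2,.104))
a=np.radians(-4.3);c=np.array([.6167,.1786]);Y=np.array([-np.sin(a),np.cos(a)]);print(c+.084*Y)
X=np.array([np.cos(a),np.sin(a)]);print('px',proj(s,[*(c+.084*Y+.03*X),.104]),proj(s,[*(c+.084*Y-.03*X),.104]))
cv2.imwrite('pics/tabs.png',cv2.resize(s['color'][150:215,230:310,::-1],None,fx=8,fy=8,interpolation=cv2.INTER_CUBIC))
E
```

```text
[0.6233 0.261  0.104 ]
[0.623  0.2624]
px [267.4463 164.4734] [245.6273 168.8717]
```

View pics/tabs.png

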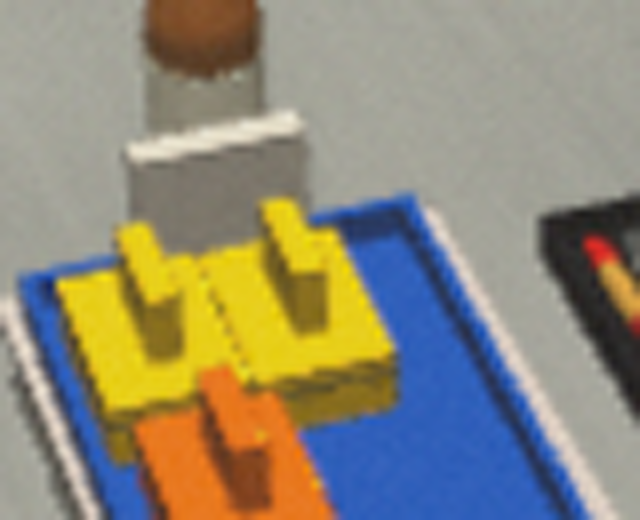

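Tab found at (0.623, 0.262), and both views agree. The boxes lie flat in the tray. I'm moving to the tab.

step_arm:
  commands:
    - [3,1,0,10,2.3]
    - [7,2,0,20,2.3]
    - [11,3,0,30,2.3]
    - [15,4,0,40,2.3]
    - [19,5,0,50,2.3]
    - [23,6,0,60,2.3]
    - [24.9,6.6,0,69.6,2.3]
    - [24.9,6.6,-3,69.6,2.3]
    - [24.9,6.6,-5,69.6,2.3]
    - [24.9,6.6,-5,69.6,2.3]

```text
time: 38.5
ee_pos: [0.6229, 0.2579, 0.1434]
tcp_rot: [-2.311, -2.125, 0.007]
force: [-0.4, 0.4, 0.8]
finger_gap: 0.273
```

```bash
python3 - <<'E'
from m import *
o=arm.get_obs(); print(o['time'],o['ee_pos'],o['tcp_rot'],o['finger_gap'],o['force'],o['qpos'])
s=vision.snapshot('side')
cv2.imwrite('pics/tabs2.png',cv2.resize(s['color'][120:215,210:330,::-1],None,fx=6,fy=6,interpolation=cv2.INTER_CUBIC))
E
```

```text
38.5 [0.6229 0.2579 0.1434] [-2.3107 -2.1247  0.0075] 0.27295248418516255 [-0.4432  0.4009  0.7686] [ 0.2272  0.6816  1.3641 -0.0002  1.1012 -1.2597]
```

View pics/tabs2.png

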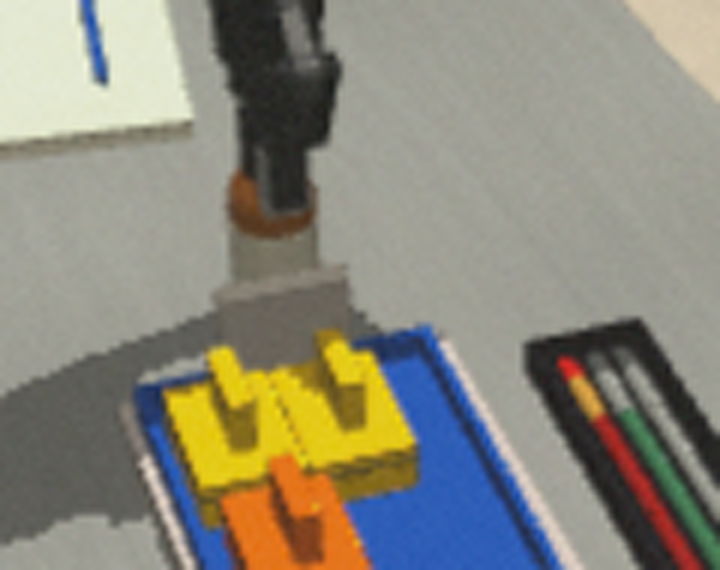

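step_arm:
  commands:
    - [0,0.3,-1,0.5,2.3]
    - [0,0.3,-1,0.5,2.3]
    - [0,0.3,-1,0.5,2.3]

```text
time: 38.92
ee_pos: [0.6243, 0.2631, 0.1362]
tcp_rot: [2.3, 2.139, 0.001]
force: [-0.2, 0.6, 0.9]
finger_gap: 0.27
```

step_arm:
  commands:
    - [-0.1,-0.1,-2,0,2.3]
    - [-0.1,-0.1,-4,0,2.3]
    - [-0.1,-0.1,-5.5,0,2.3]
    - [-0.1,-0.1,-6.3,0,2.3]
    - [-0.1,-0.1,-6.3,0,2.3]
    - [-0.1,-0.1,-6.3,0,2.3]

```text
time: 39.67
ee_pos: [0.6237, 0.2621, 0.0732]
tcp_rot: [2.3, 2.139, 0.002]
force: [0.3, 1.1, -0.3]
finger_gap: 0.27
```

```bash
python3 - <<'E'
from m import *
o=arm.get_obs(); print(o['time'],o['ee_pos'],o['finger_gap'],o['force'])
s=vision.snapshot('side')
cv2.imwrite('pics/tabs3.png',cv2.resize(s['color'][120:215,210:330,::-1],None,fx=6,fy=6,interpolation=cv2.INTER_CUBIC))
E
```

```text
39.675 [0.6237 0.2621 0.0732] 0.2696367446594529 [ 0.2815  1.0846 -0.2641]
```

View pics/tabs3.png

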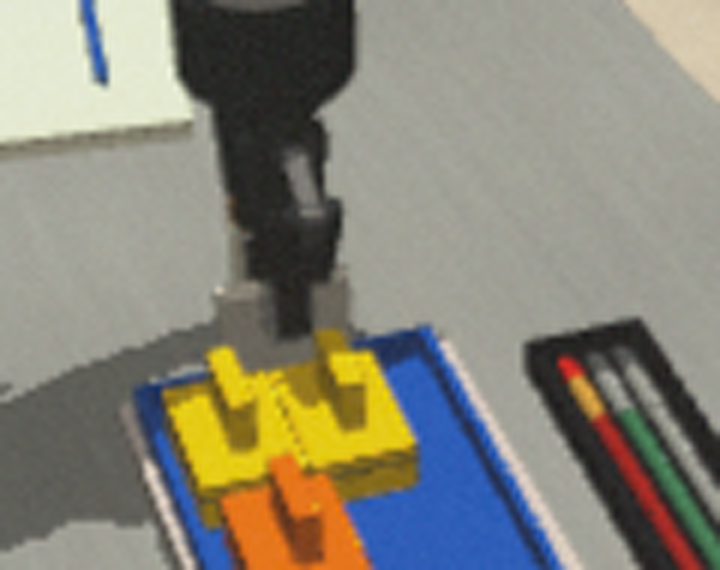

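step_arm:
  commands:
    - [0,0,0,0,0.8]
    - [0,0,0,0,0.8]
    - [0,0,0,0,0.8]
    - [0,0,0,0,0.8]
  force: 30

```text
time: 40.22
ee_pos: [0.6237, 0.2625, 0.0736]
tcp_rot: [2.301, 2.139, 0.003]
force: [-0.2, 2.7, 5.2]
finger_gap: 0.135
```

step_arm:
  commands:
    - [0.05,-0.5,0,0.3,0.8]
    - [0.1,-1,0,0.6,0.8]
    - [0.15,-1.5,0,1,0.8]
    - [0.17,-2,0,1,0.8]
    - [0.17,-2,0,1,0.8]

```text
time: 40.85
ee_pos: [0.6251, 0.2437, 0.0736]
tcp_rot: [-2.282, -2.158, -0.005]
force: [-0.6, 5.7, 5.5]
finger_gap: 0.134
```

```bash
python3 - <<'E'
from m import *
o=arm.get_obs(); print(o['time'],o['ee_pos'],o['finger_gap'],o['force'],o['moment'])
t=snap('top','t20.png'); s=snap('side','s20.png')
for b in blobs(t,'ora',.071,100)+blobs(t,'blue',.058,500): print(*b)
cv2.imwrite('pics/t20z.png',cv2.resize(t['color'][130:310,170:420,::-1],None,fx=3.2,fy=3.2,interpolation=cv2.INTER_CUBIC))
E
```

```text
40.85 [0.6251 0.2437 0.0736] 0.13446291370594016 [-0.6351  5.6646  5.5476] [ 0.7925  0.1056 -0.1043]
[0.5845 0.1178] 68.4 47.6 86.2 [252. 219.] 487.5
[0.6184 0.1463] 153.2 140.5 86.6 [246. 210.] 1493.0
[ 0.6845 -0.5813] 152.3 94.5 107.1 [519. 186.] 635.0
```

View pics/t20z.png

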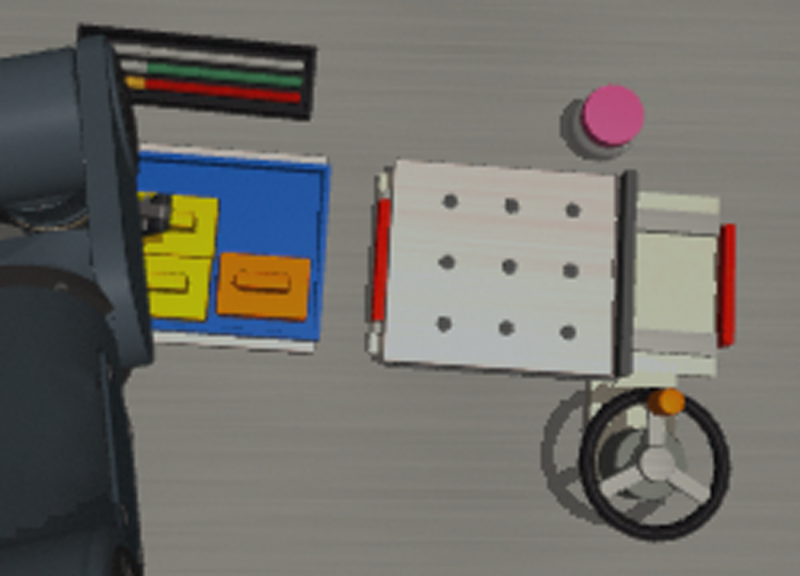

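View pics/s20.png

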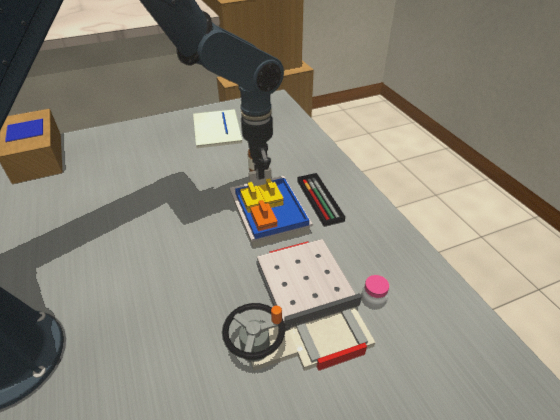

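The tray follows, with yaw now -3.4° matching the deck and the lateral offset on target. Continuing along the deck's -y.

step_arm:
  commands:
    - [-0.06,-1,0,0,0.8]
    - [-0.11,-2,0,0,0.8]
    - [-0.17,-3,0,0,0.8]
    - [-0.23,-4,0,0,0.8]
    - [-0.29,-5,0,0,0.8]
    - [-0.34,-6,0,0,0.8]
    - [-0.4,-7,0,0,0.8]
    - [-0.46,-8,0,0,0.8]
    - [-0.46,-8,0,0,0.8]

```text
time: 42.08
ee_pos: [0.621, 0.1625, 0.0736]
tcp_rot: [2.282, 2.158, 0.004]
force: [-0.3, 2.9, 5.4]
finger_gap: 0.133
```

```bash
python3 - <<'E'
from m import *
o=arm.get_obs(); print(o['time'],o['ee_pos'],o['finger_gap'],o['force'],o['moment'],o['ee_pos'][:2]@[.9984,-.0572])
t=snap('top','t21.png'); s=snap('side','s21.png')
for b in blobs(t,'ora',.071,100)+blobs(t,'blue',.058,500): print(*b)
cv2.imwrite('pics/s21z.png',cv2.resize(s['color'][150:350,210:400,::-1],None,fx=3,fy=3,interpolation=cv2.INTER_CUBIC))
E
```

```text
42.075 [0.621  0.1625 0.0736] 0.13285274724903287 [-0.2512  2.9254  5.4389] [ 0.4935  0.0447 -0.0296] 0.610728736555866
[0.5804 0.0366] 69.2 47.7 86.6 [285. 221.] 486.0
[0.6136 0.0489] 140.9 119.2 176.7 [281. 208.] 1941.5
[ 0.6845 -0.5813] 152.3 94.5 107.1 [519. 186.] 631.0
```

View pics/s21z.png

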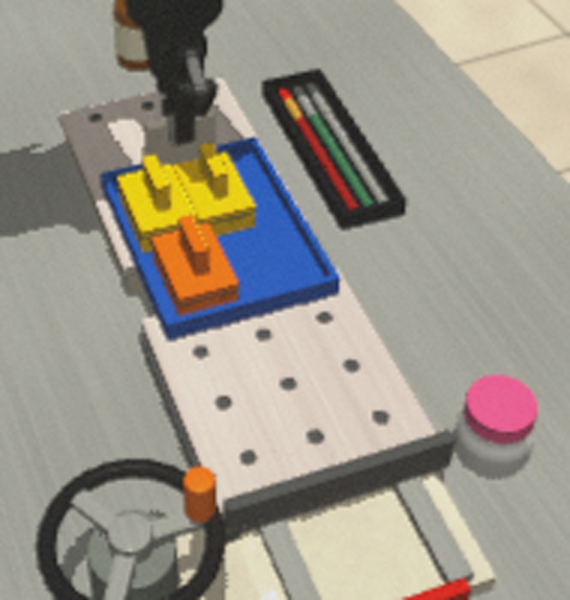

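The tray front edge has reached the carriage plate, level and centred, at zoomed (250,300). Continuing.

step_arm:
  commands:
    - [-0.06,-1,0,0,0.8]
    - [-0.11,-2,0,0,0.8]
    - [-0.17,-3,0,0,0.8]
    - [-0.23,-4,0,0,0.8]
    - [-0.29,-5,0,0,0.8]
    - [-0.34,-6,0,0,0.8]
    - [-0.4,-7,0,0,0.8]
    - [-0.46,-8,0,0,0.8]
    - [-0.46,-8,0,0,0.8]

```text
time: 43.3
ee_pos: [0.6163, 0.0828, 0.0737]
tcp_rot: [-2.283, -2.158, -0.004]
force: [0.8, 4.4, 6.6]
finger_gap: 0.129
```

```bash
python3 - <<'E'
from m import *
o=arm.get_obs(); print(o['time'],o['ee_pos'],o['finger_gap'],o['force'],o['moment'],o['ee_pos'][:2]@[.9984,-.0572])
t=snap('top','t22.png'); s=snap('side','s22.png')
for b in blobs(t,'ora',.071,100)+blobs(t,'blue',.058,500): print(*b)
cv2.imwrite('pics/s22z.png',cv2.resize(s['color'][150:350,210:400,::-1],None,fx=3,fy=3,interpolation=cv2.INTER_CUBIC))
E
```

```text
43.3 [0.6163 0.0828 0.0737] 0.12916010735068115 [0.7908 4.3517 6.6493] [ 0.9559 -0.0768 -0.0247] 0.6105406671271142
[ 0.5751 -0.0488] 55.1 47.5 89.6 [319. 223.] 397.0
[ 0.6077 -0.0544] 140.5 74.5 179.0 [323. 214.] 915.0
[ 0.6845 -0.5813] 152.3 94.5 107.1 [519. 186.] 630.5
```

View pics/s22z.png

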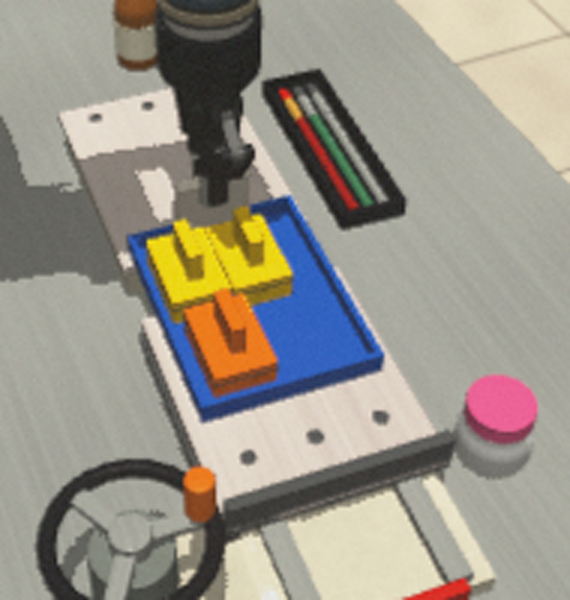

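```bash
python3 - <<'E'
import cv2
a=cv2.imread('pics/t22.png');cv2.imwrite('pics/t22z.png',cv2.resize(a[150:300,220:420],None,fx=4,fy=4,interpolation=cv2.INTER_CUBIC))
E
```

```text
(no output)
```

View pics/t22z.png

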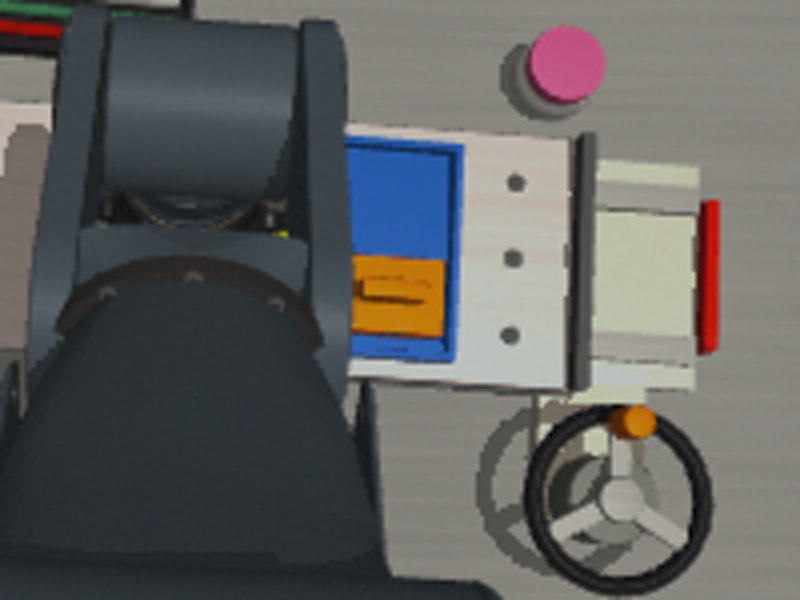

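step_arm:
  commands:
    - [-0.06,-1,0,0,0.8]
    - [-0.11,-2,0,0,0.8]
    - [-0.17,-3,0,0,0.8]
    - [-0.23,-4,0,0,0.8]
    - [-0.29,-5,0,0,0.8]
    - [-0.29,-5,0,0,0.8]
    - [-0.29,-5,0,0,0.8]

```text
time: 44.28
ee_pos: [0.612, 0.0308, 0.0721]
tcp_rot: [2.282, 2.16, -0.004]
force: [-0.7, -3.1, -2.3]
finger_gap: 0.134
```

```bash
python3 - <<'E'
from m import *
o=arm.get_obs(); print(o['time'],o['ee_pos'],o['finger_gap'],o['force'],o['moment'],o['ee_pos'][:2]@[.9984,-.0572])
t=snap('top','t23.png'); s=snap('side','s23.png')
a=cv2.resize(t['color'][160:270,290:400,::-1],None,fx=5,fy=5,interpolation=cv2.INTER_CUBIC)
cv2.imwrite('pics/t23z.png',a)
cv2.imwrite('pics/s23z.png',cv2.resize(s['color'][170:350,210:400,::-1],None,fx=3.3,fy=3.3,interpolation=cv2.INTER_CUBIC))
E
```

```text
44.275 [0.612  0.0308 0.0721] 0.13393277520115968 [-0.7357 -3.0545 -2.3453] [-0.4376 -0.0239 -0.0716] 0.6092552752439803
```

View pics/s23z.png

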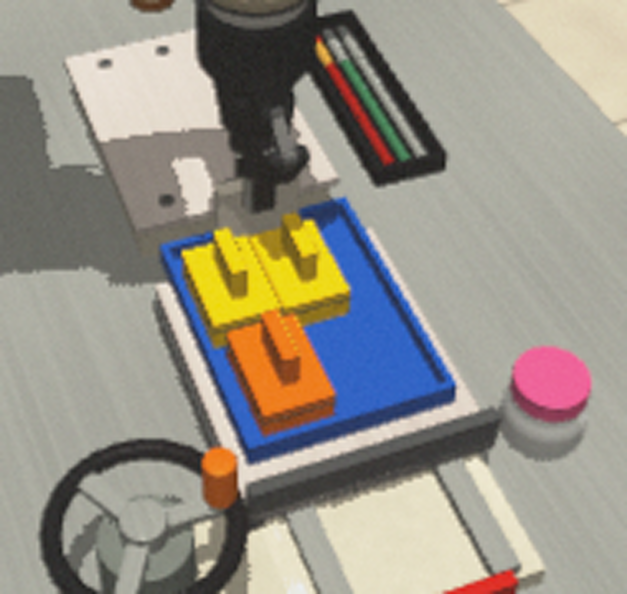

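View pics/t23z.png

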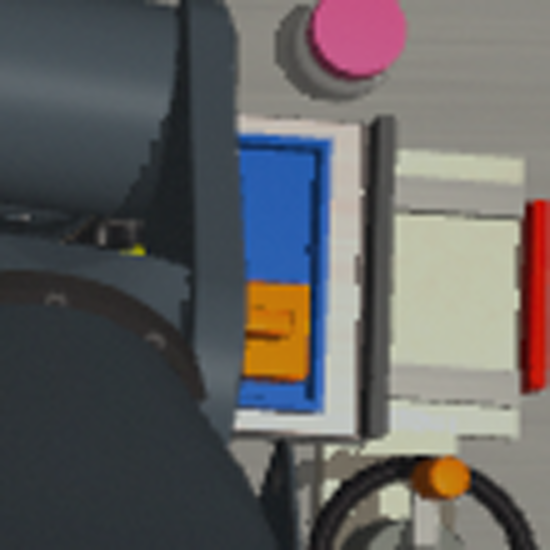

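step_arm:
  commands:
    - [0.05,-0.5,0,0,0.8]
    - [0.02,-1,0,0,0.8]
    - [0,-1.4,0,0,0.8]
    - [0,-1.4,0,0,0.8]

```text
time: 44.88
ee_pos: [0.6125, 0.0174, 0.0724]
tcp_rot: [-2.282, -2.159, 0.001]
force: [-0.4, 1.2, -6.1]
finger_gap: 0.129
```

step_arm:
  commands:
    - [-0.01,-0.2,0,0,0.8]
    - [-0.01,-0.2,0,0,0.8]

```text
time: 45.12
ee_pos: [0.6125, 0.0158, 0.0726]
tcp_rot: [-2.282, -2.159, 0.0]
force: [0.7, 1.9, -5.9]
finger_gap: 0.135
```

step_arm:
  commands:
    - [-0.01,-0.2,0,0,0.8]
    - [-0.01,-0.2,0,0,0.8]

```text
time: 45.38
ee_pos: [0.6124, 0.0138, 0.0727]
tcp_rot: [-2.282, -2.159, 0.0]
force: [-0.3, 1.1, -6.3]
finger_gap: 0.135
```

step_arm:
  commands:
    - [-0.01,-0.1,-0.1,0,0.8]
    - [-0.01,-0.1,-0.15,0,0.8]
    - [-0.01,-0.1,-0.15,0,0.8]

```text
time: 45.75
ee_pos: [0.6125, 0.0134, 0.0721]
tcp_rot: [2.282, 2.159, 0.001]
force: [-1.8, 5.6, 2.9]
finger_gap: 0.134
```

```bash
python3 - <<'E'
from m import *
o=arm.get_obs(); print(o['time'],o['ee_pos'],o['finger_gap'],o['force'],o['moment'],o['ee_pos'][:2]@[.9984,-.0572])
t=snap('top','t24.png'); s=snap('side','s24.png')
a=cv2.resize(t['color'][160:270,290:400,::-1],None,fx=5,fy=5,interpolation=cv2.INTER_CUBIC)
cv2.imwrite('pics/t24z.png',a)
cv2.imwrite('pics/s24z.png',cv2.resize(s['color'][170:350,210:400,::-1],None,fx=3.3,fy=3.3,interpolation=cv2.INTER_CUBIC))
E
```

```text
45.75 [0.6125 0.0134 0.0721] 0.13446773853741972 [-1.8081  5.6408  2.9376] [ 0.7147  0.2909 -0.0489] 0.6107868845114647
```

View pics/s24z.png

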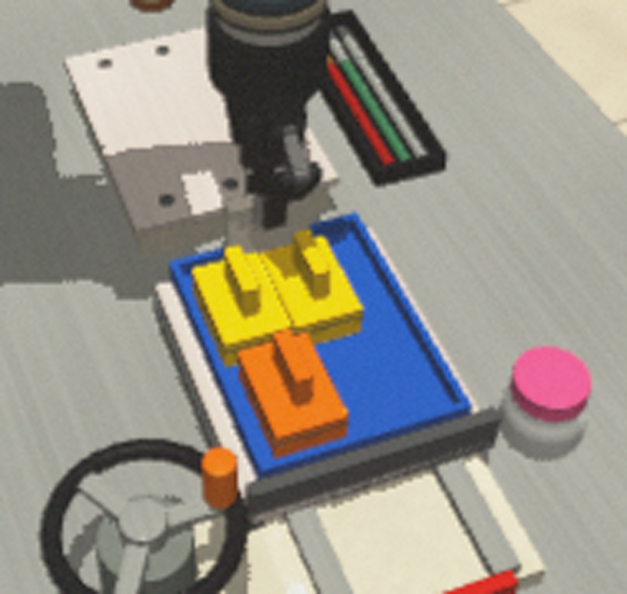

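View pics/t24z.png

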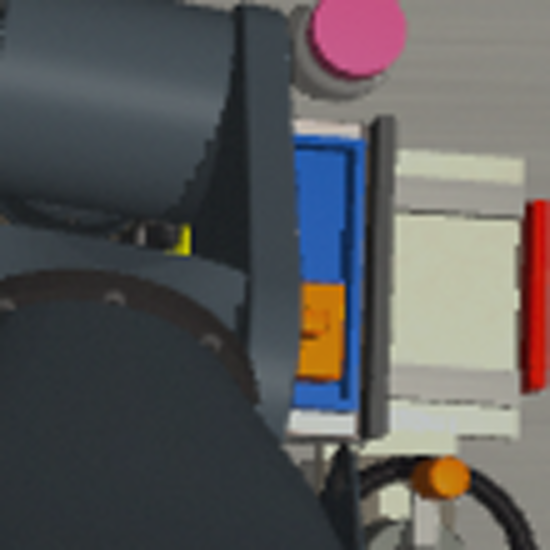

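step_arm:
  commands:
    - [-0.01,-0.2,0,0,0.8]
    - [-0.02,-0.3,0,0,0.8]
    - [-0.02,-0.3,0,0,0.8]

```text
time: 46.22
ee_pos: [0.6129, 0.0108, 0.0721]
tcp_rot: [2.282, 2.158, 0.003]
force: [0.0, 6.0, 3.2]
finger_gap: 0.131
```

step_arm:
  commands:
    - [-0.01,-0.2,0,0,0.8]
    - [-0.02,-0.3,0,0,0.8]
    - [-0.02,-0.3,0,0,0.8]

```text
time: 46.6
ee_pos: [0.6129, 0.0077, 0.0721]
tcp_rot: [2.282, 2.158, 0.004]
force: [-0.1, 5.5, 2.0]
finger_gap: 0.128
```

step_arm:
  commands:
    - [-0.05,-0.2,0,0,0.8]
    - [-0.08,-0.3,0,0,0.8]
    - [-0.08,-0.3,0,0,0.8]

```text
time: 46.98
ee_pos: [0.6132, 0.0077, 0.0721]
tcp_rot: [-2.283, -2.157, -0.011]
force: [3.2, 14.1, 1.8]
finger_gap: 0.132
```

step_arm:
  commands:
    - [-0.02,-0.2,0,0,0.8]
    - [-0.02,-0.3,0,0,0.8]
    - [-0.02,-0.3,0,0,0.8]

```text
time: 47.35
ee_pos: [0.6131, 0.0076, 0.0723]
tcp_rot: [-2.282, -2.154, -0.016]
force: [3.0, 24.0, 2.4]
finger_gap: 0.132
```

Fence contact: the tray stalls at y = 7.7 mm, inside the predicted range. I'll take the load off, release and lift away.

step_arm:
  commands:
    - [0.02,0.3,0,0,0.8]
    - [0.02,0.4,0,0,0.8]
    - [0.02,0.4,0,0,2.2]
    - [0.02,0.4,0,0,2.2]
    - [0.02,0.4,0,0,2.2]
    - [0.02,0.4,0,0,2.2]
    - [0.02,0.4,3,0,2.2]
    - [0.02,0.4,7,0,2.2]
    - [0.02,0.4,11,0,2.2]

```text
time: 48.48
ee_pos: [0.6109, 0.0046, 0.1821]
tcp_rot: [-2.282, -2.159, 0.001]
force: [-0.1, -0.3, 0.6]
finger_gap: 0.26
```

step_arm:
  commands:
    - [-6,4,0,-10,2.2]
    - [-12,8,0,-20,2.2]
    - [-18,10,0,-30,2.2]
    - [-22,12,0,-40,2.2]
    - [-22,16,0,-50,2.2]
    - [-22,16,0,-50,2.2]

```text
time: 49.22
ee_pos: [0.3907, 0.1665, 0.1816]
tcp_rot: [2.979, 0.998, 0.002]
force: [-0.2, -0.3, -1.1]
finger_gap: 0.252
```

```bash
python3 - <<'E'
from m import *
o=arm.get_obs(); print(o['time'],o['ee_pos'],o['tcp_rot'],o['force'])
t=snap('top','t25.png'); s=snap('side','s25.png')
for n,z in(('blue',.0565),('yel',.0695),('ora',.0695)):
    for b in blobs(t,n,z,100): print(n,*b)
a=cv2.resize(t['color'][160:310,270:420,::-1],None,fx=4,fy=4,interpolation=cv2.INTER_CUBIC)
cv2.imwrite('pics/t25z.png',a)
cv2.imwrite('pics/s25z.png',cv2.resize(s['color'][170:350,210:400,::-1],None,fx=3.3,fy=3.3,interpolation=cv2.INTER_CUBIC))
E
```

```text
49.225 [0.3907 0.1665 0.1816] [2.9785 0.9983 0.0022] [-0.2011 -0.2655 -1.1199]
blue [ 0.6076 -0.0761] 181.3 140.7 86.6 [328. 212.] 3570.5
blue [ 0.6849 -0.5824] 152.5 94.7 107.1 [519. 186.] 636.5
yel [ 0.5955 -0.0424] 96.2 71.1 174.4 [316. 216.] 996.5
ora [ 0.5725 -0.1178] 69.2 47.4 86.6 [347. 225.] 481.0
```

View pics/s25z.png

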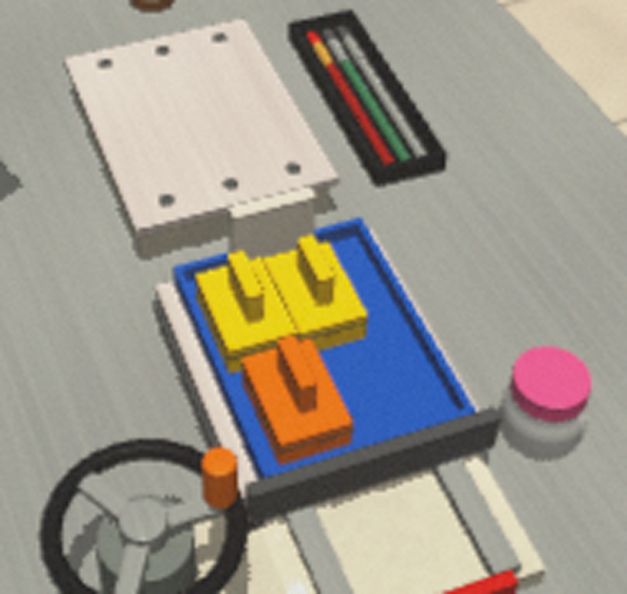

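View pics/t25z.png

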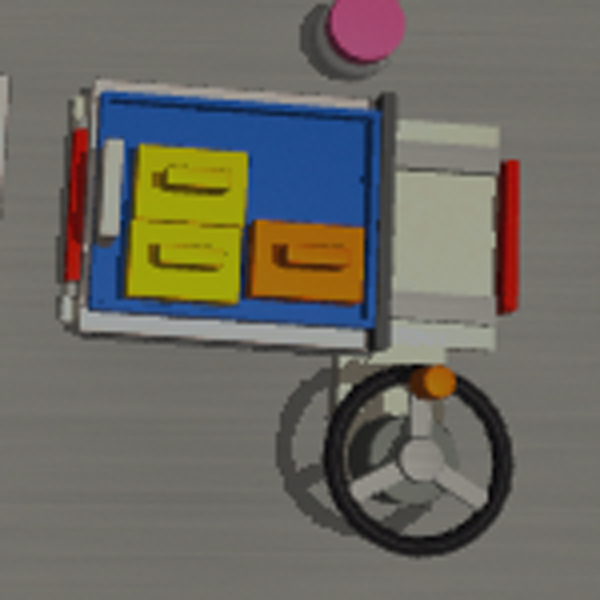

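```bash
python3 - <<'E'
from m import *
t=vision.snapshot('top'); s=vision.snapshot('side')
cv2.imwrite('pics/k1.png',cv2.resize(t['color'][245:265,365:390,::-1],None,fx=20,fy=20,interpolation=cv2.INTER_CUBIC))
cv2.imwrite('pics/k2.png',cv2.resize(s['color'][298:328,262:292,::-1],None,fx=18,fy=18,interpolation=cv2.INTER_CUBIC))
E
```

```text
(no output)
```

View pics/k1.png

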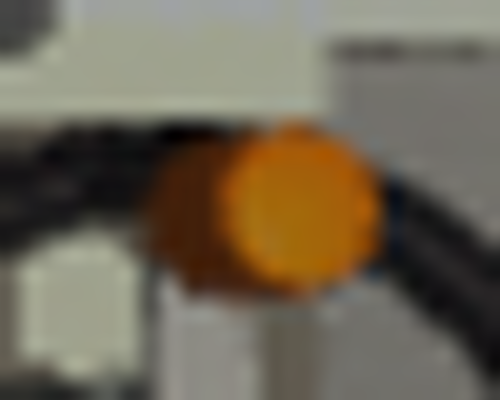

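View pics/k2.png

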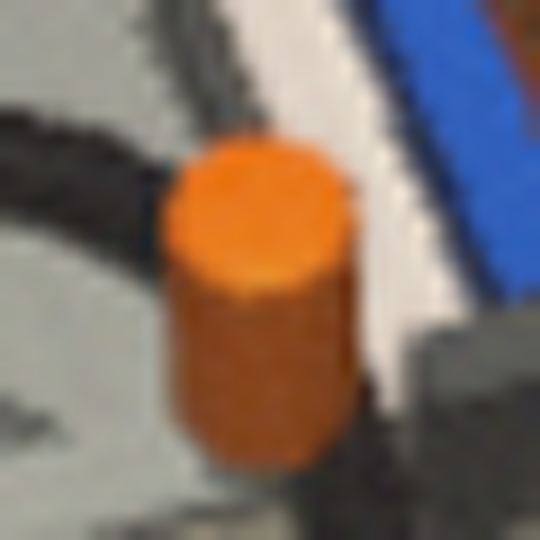

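```bash
python3 - <<'E'
from m import *
t=vision.snapshot('top'); s=vision.snapshot('side')
k1=onz(t,302/20+365-.5,208/20+245-.5,.123);k2=onz(s,260/18+262-.5,215/18+298-.5,.123)
for k in(k1,k2): d=k[:2]-[.451,-.179]; print(k,np.hypot(*d),np.degrees(np.arctan2(d[1],d[0])))
E
python3 - <<'E'
import numpy as np
for b in (-10,110,230):
    print(b,[[float(round(4.5*(np.cos(np.radians(b+12*i))-np.cos(np.radians(b))),2)),float(round(4.5*(np.sin(np.radians(b+12*i))-np.sin(np.radians(b))),2))] for i in range(1,11)])
E
```

```text
[ 0.4958 -0.1824  0.123 ] 0.04491823260159971 -4.301107471696084
[ 0.4959 -0.1822  0.123 ] 0.04498034694318595 -4.040364474652393
-10 [[0.07, 0.94], [-0.07, 1.87], [-0.39, 2.75], [-0.89, 3.55], [-1.54, 4.23], [-2.32, 4.75], [-3.19, 5.11], [-4.12, 5.27], [-5.06, 5.24], [-5.97, 5.01]]
110 [[-0.85, -0.41], [-1.59, -0.99], [-2.19, -1.71], [-2.63, -2.54], [-2.89, -3.45], [-2.96, -4.39], [-2.83, -5.32], [-2.51, -6.2], [-2.01, -7.0], [-1.35, -7.68]]
230 [[0.78, -0.53], [1.65, -0.88], [2.58, -1.04], [3.52, -1.01], [4.43, -0.78], [5.28, -0.37], [6.02, 0.21], [6.62, 0.93], [7.06, 1.76], [7.32, 2.67]]
```

step_arm:
  commands:
    - [0,-5,0,-8,3.4]
    - [0,-10,0,-16,3.4]
    - [2,-15,0,-21.5,3.4]
    - [4,-20,0,-21.5,3.4]
    - [6,-25,0,-21.5,3.4]
    - [8,-30,0,-21.5,3.4]
    - [10.4,-34.8,0,-21.5,3.4]
    - [10.4,-34.8,-3,-21.5,3.4]
    - [10.4,-34.8,-3,-21.5,3.4]
    - [10.4,-34.8,-3,-21.5,3.4]

```text
time: 50.78
ee_pos: [0.4948, -0.183, 0.1514]
tcp_rot: [-3.113, -0.419, 0.001]
force: [-0.0, -0.0, 0.0]
finger_gap: 0.4
```

step_arm:
  commands:
    - [0.05,0.05,-2,0,3.4]
    - [0.05,0.05,-4,0,3.4]
    - [0.05,0.05,-5.5,0,3.4]
    - [0.05,0.05,-6.4,0,3.4]
    - [0.05,0.05,-6.4,0,3.4]
    - [0.05,0.05,-6.4,0,1]
    - [0.05,0.05,-6.4,0,1]
    - [0.05,0.05,-6.4,0,1]
    - [0.05,0.05,-6.4,0,1]
  force: 40

```text
time: 51.9
ee_pos: [0.4978, -0.1827, 0.088]
tcp_rot: [3.112, 0.418, 0.007]
force: [4.3, 2.2, -2.3]
finger_gap: 0.218
```

```bash
python3 - <<'E'
from m import *
o=arm.get_obs(); print(o['time'],o['ee_pos'],o['tcp_rot'],o['force'])
s=vision.snapshot('side')
cv2.imwrite('pics/s26z.png',cv2.resize(s['color'][200:380,190:390,::-1],None,fx=3.3,fy=3.3,interpolation=cv2.INTER_CUBIC))
E
python3 - <<'E'
import numpy as np
for b in (-4,116,236):
    print(b,[[float(round(4.5*(np.cos(np.radians(b+12*i))-np.cos(np.radians(b))),2)),float(round(4.5*(np.sin(np.radians(b+12*i))-np.sin(np.radians(b))),2))] for i in range(1,11)])
E
```

```text
51.9 [ 0.4978 -0.1827  0.088 ] [3.112  0.4177 0.0068] [ 4.3249  2.22   -2.3153]
-4 [[-0.03, 0.94], [-0.26, 1.85], [-0.67, 2.7], [-1.25, 3.44], [-1.97, 4.04], [-2.8, 4.49], [-3.71, 4.75], [-4.65, 4.81], [-5.58, 4.68], [-6.46, 4.36]]
116 [[-0.8, -0.5], [-1.47, -1.15], [-2.0, -1.93], [-2.35, -2.8], [-2.52, -3.73], [-2.48, -4.67], [-2.26, -5.58], [-1.84, -6.43], [-1.26, -7.17], [-0.54, -7.78]]
236 [[0.83, -0.44], [1.73, -0.7], [2.67, -0.77], [3.61, -0.64], [4.49, -0.31], [5.29, 0.18], [5.96, 0.84], [6.49, 1.62], [6.84, 2.49], [7.01, 3.42]]
```

View pics/s26z.png

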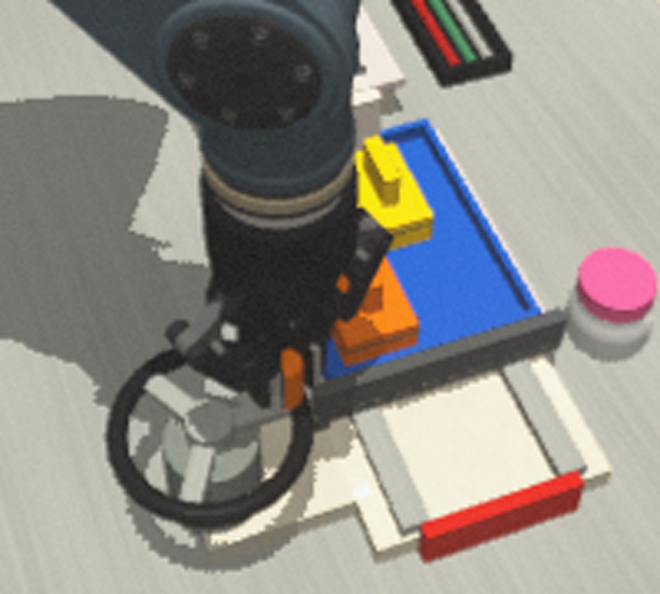

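The knob is held, at about (292,378) in the zoomed view, and the tray is clear of the gripper. Winding anticlockwise.

step_arm:
  commands:
    - [-0.03,0.94,0,0,1]
    - [-0.26,1.85,0,0,1]
    - [-0.67,2.7,0,0,1]
    - [-1.25,3.44,0,0,1]
    - [-1.97,4.04,0,0,1]
    - [-2.8,4.49,0,0,1]
    - [-3.71,4.75,0,0,1]
    - [-4.65,4.81,0,0,1]
    - [-5.58,4.68,0,0,1]
    - [-6.46,4.36,0,0,1]

```text
time: 53.2
ee_pos: [0.4332, -0.1396, 0.088]
tcp_rot: [3.111, 0.418, 0.008]
force: [5.0, 0.1, -3.1]
finger_gap: 0.217
```

```bash
python3 - <<'E'
from m import *
s=vision.snapshot('side')
cv2.imwrite('pics/s27z.png',cv2.resize(s['color'][200:380,190:390,::-1],None,fx=3.3,fy=3.3,interpolation=cv2.INTER_CUBIC))
E
```

```text
(no output)
```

View pics/s27z.png

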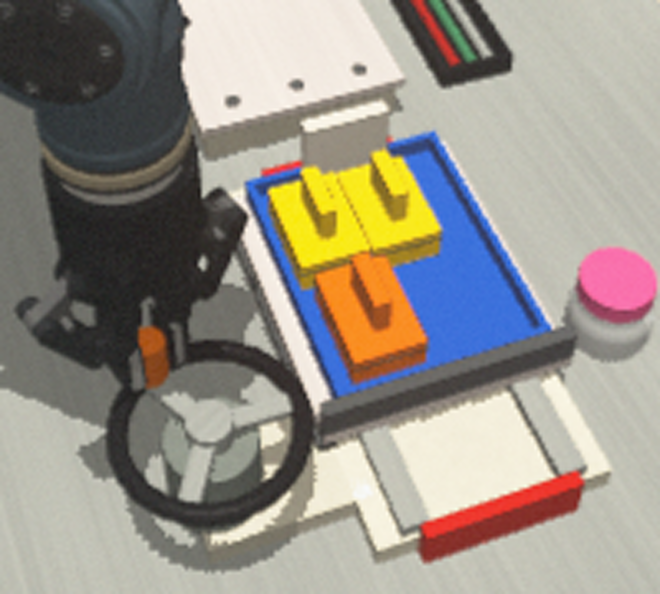

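step_arm:
  commands:
    - [-0.8,-0.5,0,0,1]
    - [-1.47,-1.15,0,0,1]
    - [-2.0,-1.93,0,0,1]
    - [-2.35,-2.8,0,0,1]
    - [-2.52,-3.73,0,0,1]
    - [-2.48,-4.67,0,0,1]
    - [-2.26,-5.58,0,0,1]
    - [-1.84,-6.43,0,0,1]
    - [-1.26,-7.17,0,0,1]
    - [-0.54,-7.78,0,0,1]

```text
time: 54.5
ee_pos: [0.4235, -0.2141, 0.0878]
tcp_rot: [-3.108, -0.419, 0.007]
force: [-2.6, 5.1, 8.6]
finger_gap: 0.214
```

step_arm:
  commands:
    - [0.83,-0.44,0,0,1]
    - [1.73,-0.7,0,0,1]
    - [2.67,-0.77,0,0,1]
    - [3.61,-0.64,0,0,1]
    - [4.49,-0.31,0,0,1]
    - [5.29,0.18,0,0,1]
    - [5.96,0.84,0,0,1]
    - [6.49,1.62,0,0,1]
    - [6.84,2.49,0,0,1]
    - [7.01,3.42,0,0,1]

```text
time: 55.75
ee_pos: [0.4977, -0.1849, 0.088]
tcp_rot: [3.108, 0.42, 0.005]
force: [2.3, -5.0, -1.4]
finger_gap: 0.216
```

```bash
python3 - <<'E'
from m import *
s=vision.snapshot('side')
cv2.imwrite('pics/s28z.png',cv2.resize(s['color'][200:380,190:390,::-1],None,fx=3.3,fy=3.3,interpolation=cv2.INTER_CUBIC))
E
```

```text
(no output)
```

View pics/s28z.png

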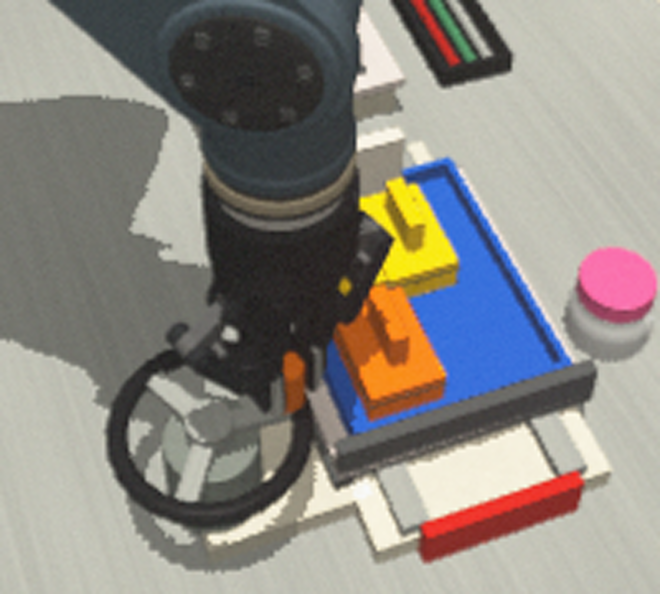

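step_arm:
  commands:
    - [-0.03,0.94,0,0,1]
    - [-0.26,1.85,0,0,1]
    - [-0.67,2.7,0,0,1]
    - [-1.25,3.44,0,0,1]
    - [-1.97,4.04,0,0,1]
    - [-2.8,4.49,0,0,1]
    - [-3.71,4.75,0,0,1]
    - [-4.65,4.81,0,0,1]
    - [-5.58,4.68,0,0,1]
    - [-6.46,4.36,0,0,1]

```text
time: 57.05
ee_pos: [0.4331, -0.1396, 0.088]
tcp_rot: [3.111, 0.418, 0.007]
force: [5.8, -0.3, -1.0]
finger_gap: 0.219
```

step_arm:
  commands:
    - [-0.8,-0.5,0,0,1]
    - [-1.47,-1.15,0,0,1]
    - [-2.0,-1.93,0,0,1]
    - [-2.35,-2.8,0,0,1]
    - [-2.52,-3.73,0,0,1]
    - [-2.48,-4.67,0,0,1]
    - [-2.26,-5.58,0,0,1]
    - [-1.84,-6.43,0,0,1]
    - [-1.26,-7.17,0,0,1]
    - [-0.54,-7.78,0,0,1]

```text
time: 58.3
ee_pos: [0.4233, -0.214, 0.0878]
tcp_rot: [-3.108, -0.419, 0.008]
force: [-3.0, 4.1, 9.7]
finger_gap: 0.214
```

step_arm:
  commands:
    - [0.83,-0.44,0,0,1]
    - [1.73,-0.7,0,0,1]
    - [2.67,-0.77,0,0,1]
    - [3.61,-0.64,0,0,1]
    - [4.49,-0.31,0,0,1]

```text
time: 58.92
ee_pos: [0.47, -0.2216, 0.0879]
tcp_rot: [3.11, 0.421, -0.003]
force: [-3.5, -5.8, 2.2]
finger_gap: 0.219
```

step_arm:
  commands:
    - [0.8,0.49,0,0,1]
    - [1.47,1.15,0,0,1]
    - [2.0,1.93,0,0,1]

```text
time: 59.3
ee_pos: [0.4917, -0.2029, 0.088]
tcp_rot: [3.109, 0.42, 0.002]
force: [0.2, -6.2, 0.2]
finger_gap: 0.222
```

step_arm:
  commands:
    - [0.19,0.42,0,0,1]
    - [0.35,0.87,0,0,1]

```text
time: 59.55
ee_pos: [0.4956, -0.1941, 0.088]
tcp_rot: [3.108, 0.42, 0.004]
force: [1.6, -5.7, -0.6]
finger_gap: 0.218
```

step_arm:
  commands:
    - [0.1,0.46,0,0,1]
    - [0.17,0.93,0,0,1]

```text
time: 59.8
ee_pos: [0.4977, -0.1848, 0.088]
tcp_rot: [3.109, 0.419, 0.005]
force: [3.0, -5.0, -1.3]
finger_gap: 0.218
```

step_arm:
  commands:
    - [0.01,0.47,0,0,1]
    - [0.01,0.47,0,0,1]

```text
time: 60.05
ee_pos: [0.4979, -0.1824, 0.088]
tcp_rot: [3.104, 0.422, 0.005]
force: [0.5, -12.9, -3.1]
finger_gap: 0.215
```

step_arm:
  commands:
    - [-0.03,0.47,0,0,1]
    - [-0.03,0.47,0,0,1]

```text
time: 60.3
ee_pos: [0.4981, -0.1822, 0.0881]
tcp_rot: [3.096, 0.425, 0.005]
force: [-4.3, -25.0, -7.6]
finger_gap: 0.215
```

step_arm:
  commands:
    - [-0.05,0.4,0,0,1]
    - [-0.05,0.4,0,0,1]

```text
time: 60.55
ee_pos: [0.4982, -0.1817, 0.0882]
tcp_rot: [3.091, 0.426, 0.006]
force: [-6.4, -35.3, -9.0]
finger_gap: 0.216
```

step_arm:
  commands:
    - [0.05,-0.6,0,0,1]
    - [0.07,-0.9,0,0,1]
    - [0.07,-0.9,0,0,3.2]
    - [0.07,-0.9,0,0,3.2]
    - [0.07,-0.9,0,0,3.2]
    - [0.07,-0.9,3,0,3.2]
    - [0.07,-0.9,8,0,3.2]
    - [0.07,-0.9,12,0,3.2]

```text
time: 61.55
ee_pos: [0.4957, -0.1775, 0.2087]
tcp_rot: [-3.113, -0.42, 0.0]
force: [-0.2, -0.9, 0.3]
finger_gap: 0.371
```

step_arm:
  commands:
    - [-5,5,0,0,3.2]
    - [-10,10,0,0,3.2]
    - [-12,16,0,0,3.2]
    - [-12,22,0,0,3.2]
    - [-12,28,0,0,3.2]
    - [-12,34,0,0,3.2]
    - [-12,38,0,0,3.2]
    - [-12,38,0,0,3.2]
    - [-12,38,0,0,3.2]

```text
time: 62.68
ee_pos: [0.3751, 0.2017, 0.207]
tcp_rot: [3.113, 0.421, -0.002]
force: [-0.6, -0.3, 0.7]
finger_gap: 0.376
```

```bash
python3 - <<'E'
from m import *
o=arm.get_obs(); print(o['time'],o['ee_pos'],o['tcp_rot'],o['force'])
t=snap('top','t30.png'); s=snap('side','s30.png')
for n,z in(('blue',.0565),('yel',.0695),('ora',.0695),('pink',.055),('ora',.123)):
    for b in blobs(t,n,z,30): print(n,*b)
cv2.imwrite('pics/t30z.png',cv2.resize(t['color'][120:310,120:420,::-1],None,fx=2.6,fy=2.6,interpolation=cv2.INTER_CUBIC))
cv2.imwrite('pics/s30z.png',cv2.resize(s['color'][200:380,190:400,::-1],None,fx=3.3,fy=3.3,interpolation=cv2.INTER_CUBIC))
E
```

```text
62.675 [0.3751 0.2017 0.207 ] [ 3.1127  0.4211 -0.0019] [-0.5853 -0.2698  0.6618]
blue [0.6427 0.6433] 133.9 6.2 78.4 [ 40. 194.] 85.0
blue [ 0.6026 -0.1549] 182.7 140.9 87.1 [363. 218.] 1640.0
blue [ 0.6849 -0.5824] 152.5 94.7 107.1 [519. 186.] 633.5
yel [ 0.5913 -0.1214] 95.6 72.0 175.0 [348. 218.] 991.0
ora [ 0.1441 -0.6131] 56.0 7.3 173.8 [558. 406.] 41.5
ora [ 0.4983 -0.1983] 19.8 17.5 178.1 [380. 255.] 41.0
ora [ 0.5677 -0.198 ] 68.8 47.3 86.6 [378. 227.] 472.5
pink [ 0.7307 -0.163 ] 46.2 45.8 135.1 [361. 165.] 239.5
ora [ 0.1609 -0.574 ] 52.9 6.9 173.8 [558. 406.] 41.5
ora [ 0.4956 -0.1821] 18.7 16.5 178.1 [380. 255.] 41.0
ora [ 0.5611 -0.1818] 65.0 44.7 86.6 [378. 227.] 472.5
```

View pics/t30z.png

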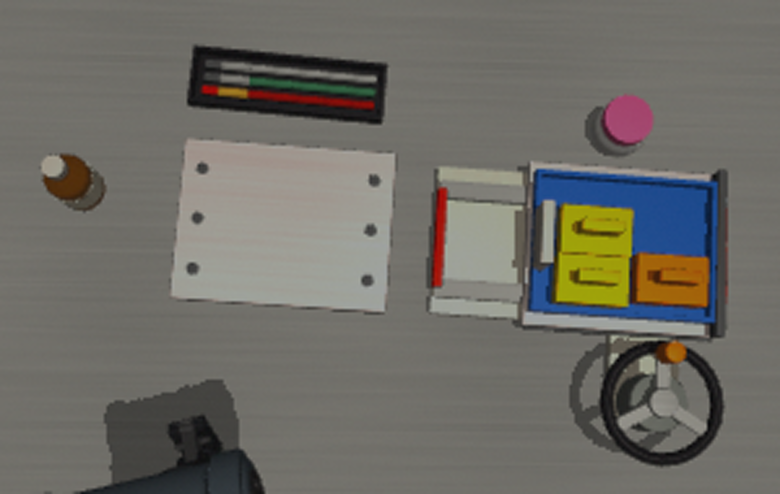

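View pics/s30z.png

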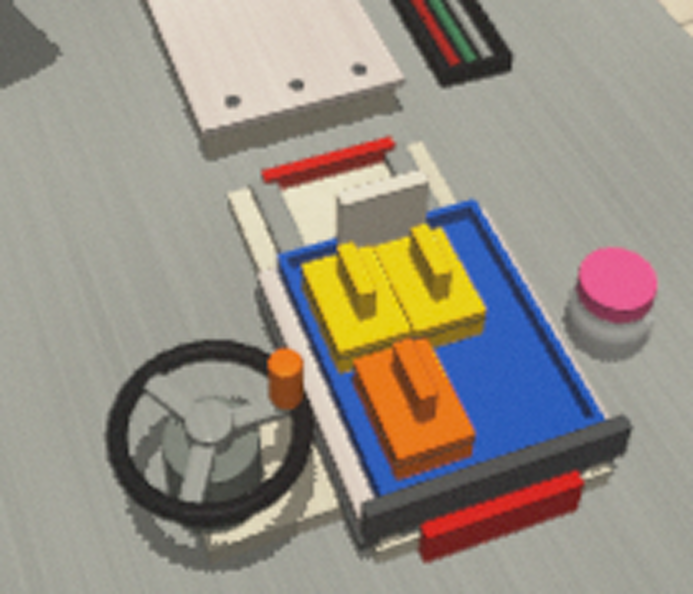

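```bash
python3 -c "
from station import job_done
print(job_done())"
```

```text
the job is handed in; nothing more can be done
None
```

I finished the whole sequence and handed the job in at about 63 s; no verdict was reported.

**What was done**
- **Boxes:** three were present, two yellow and one orange. All three stand upright and flat in the tray.
- **Carriage to the deck:** I wound the wheel clockwise until the knob stalled at about 50 N and the plate touched the near stop.
- **Tray:** I drew it across by the pinched tab until it stalled at the fence at about 24 N.
- **Carriage back:** I wound the wheel two turns anticlockwise until the knob stalled at about 36 N.

**Last checks**
- **Carriage travel:** the tray moved 79 mm against the nominal 80 mm, and the knob is back at the same angle after two turns.
- **Tray fit:** just after the push it was within 1 mm of the carriage centre line. Its heading was within about half a degree of the deck's at the end. In both views it lies against the fence.
- **Bystanders:** the jar measures unmoved. The bottle and dish look unmoved in the last top view.

**What disagreed or went wrong**
- **First grasp:** it missed, because the real fingertips sit about 10 mm above the reported TCP instead of 11 mm ahead of it. I found this by touching down on the box's rib and corrected for it in every later move.
- **Shifted box:** the far yellow box was knocked about 15 mm sideways inside the tray and now touches its neighbour. It is still flat, so I left it there.
- **Tab hold:** just before the tray reached the fence, the gripper was carrying about 6 N of its weight at the tab. I lowered about 1.5 mm to let it rest on the plate before seating it.

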